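Unfold the crank of a preparation board and clamp a jar with it

ROBOT

A 6-joint arm with a two-finger parallel gripper is mounted at the origin on a cart in front of the work surface, level with it; the furniture and walls round the work are solid. World frame = base frame: x ahead of the robot, y to its left, z up, the work surface at z = 0. Lengths are in m, angles in rad, forces in N, time in s.
With the tool pointing down it reaches from about 0.3 to 0.875 m from the base axis. Payload 6.4 kg.
Tool frame: the origin (TCP) lies at the very end of the fingers, on their centre line; the grasp point (between the pads) lies 19 mm behind it (ctrl.grip_point_offset is the z of the grasp point in the tool frame, in m); z points along the fingers, y is the direction in which the jaws open and shut (so a half turn about z gives the same grasp; the last joint's range is limited). The gripper opens to 85 mm and grips with 20 to 120 N. Pads are 22 mm wide; open, the fingers measure 114 mm over their backs; the gripper's body (76 mm by 85 mm) begins 54 mm behind the grasp point. The pads swing forward as they close: fully open they stand 13 mm farther back than shut.
Start: joints at [0.93, 0.181, 1.607, -0, 1.354, -0.206], TCP at [0.242, 0.522, 0.231] pointing down, gripper open.
Joint ranges: [-2.99, 2.99], [-0.89, 2.07], [0.3, 2.58], [-1.14, 4.28], [0, 2.63], [-3.12, 3.12]. Speed limits (rad/s): [2.57, 2.57, 3.01, 3.14, 3.14, 3.14].

INTERFACE

Orientations are given as a unit quaternion [w, x, y, z].
In Python, from bench import status, cams, ctrl gives the robot as it stands.
- The arm moves only by the shell command python3 -m handwheel 'ROWS'. ROWS is JSON, a list of rows, each an object with "grip": the finger opening in cm, from 0 to 8.54; "linear": the shift along the tool's x, y, z in cm, a list of three; "rotation": the turn, a rotation vector about the tool's x, y, z in degrees, a list of three. A call has 1 to 12 rows; each row is the pose to reach, as a shift and turn from the pose commanded when the call began, along the tool's axes at that moment; what a row does not reach only later rows make up. A row lasts 1/12 s, in which the tool goes at most 41.7 mm and 7.16 degrees, less where a joint would pass 70% of its speed; a pose out of reach is approached as far as the arm can. A call with a gripper value outside its range is refused whole. The fingers move at their own pace and stop on an object; the grip force is fixed at half the most. Time passes only in rows, so rows that repeat a pose let the fingers close. It gives the time, the measured TCP pose, the force and the opening at its end, in the units of the state.
- status.get_obs(): the state, without advancing time (a new reading comes with each control period).
- cams.camera(name): name is "scene" or "side" or "wrist"; returns the picture (384x512x3 uint8, red, green, blue); there is no depth.
- cams.camera_info(name): a dict with "fovy" (degrees; the focal length in pixels is half the picture's height over the tangent of half this angle, whatever the lens; pixels are square), "cx", "cy" (the principal point, pixels), "k1" (the pictures are not rectified: a ray, as slopes to the right and down, at radius r is drawn at 1 + k1 r^2 times it, then the intrinsics apply), "world_from_camera" (4x4, takes a point from camera to world coordinates); the wrist camera has in their place "mount" (4x4, takes a point from camera to tool coordinates, whose origin is the TCP and whose axes are the flange's). Camera axes: x right, y down, z forward; pixel columns grow to the right and rows downward; lengths in m; the calibration is good to about 2 mm. A picture is of the moment at which its call begins: read the wrist's pose just before it. camera_info takes no time and is no camera call.
- ctrl.hand_in(): hands the job in, once; it reports no verdict.
The state is a dict: "time_s": time; "q": joint angles; "dq": joint speeds; "joint_efforts": joint torques, N m; "eef_pos": TCP position; "eef_rot": TCP orientation; "wrist_force": force on the tool from outside, world axes, zero at the start; "torque": the same for the moment, N m; "opening": opening from 0.0 (shut) to 1.0 (fully open).
Only numpy, scipy, OpenCV 4.12 (cv2) and the standard library are available. Lean on these libraries where they do the work, as an engineer would, in place of code of your own. Each camera call takes 0.05 s, during which the arm holds its last target.

TASK

Get the glass jar held for opening in the one-handed preparation board on the worktop: swing the folded grip of its crank up until it stands upright against its stop, without forcing it, then wind the crank clockwise until the sliding jaw has pushed the jar home into the V-jaw and grips it firmly. Nip it up by feel so that it sits tight but the glass is not overstressed, leave the grip standing upright, push neither jaw nor jar by hand, and leave the other things on and round the board where they are.

Things in the scene. Friction and masses are not known exactly. Their poses are not given: they have to be found in the camera images.
- board: white plastic preparation board, 200 mm deep (its x), 390 mm long (its y, -205 to +185 mm of the origin), fixed to the worktop by suction feet, yaw up to 0.22 rad. Upper face 24 mm above its origin, which lies on the worktop. Along its y from the right: round gearbox with the crank at y = -115 mm, sliding jaw, jar, V-jaw (52 mm tall, screwed down so that the jar's axis comes home somewhere from y = 66 to 96 mm)
- crank: steel crank on the gearbox. Origin on the vertical spindle axis, at the height of the board's upper face (24 mm above the worktop); z up. The arm runs along its own +x, 15 mm wide, its top 51 mm above the origin; hub 20 mm across, top 54 mm above the origin. Clockwise seen from above closes the jaw, 10 mm per radian; 4 to 7.3 rad are needed
- grip (a joint): fold of the crank's grip about a stiff pin across the arm's end: 0 = folded back over the arm towards the hub (start 0 to 0.2), 1.571 = upright at its stop. 0.22 N m (4.5 N at mid-sleeve) moves it; it stays where it is left, no latch. Beyond 1.571 the stop is strained; 0.08 rad more (35 N at mid-sleeve) is abuse. When upright, a push along the arm towards the hub folds it again
- grip_hinge (a point): centre of the hinge pin: 65 mm from the spindle axis, 66 mm above the crank's origin (90 mm above the worktop). The pin is parallel to the crank's y
- grip_end (a point): centre of the free end of the grip, 78 mm from the pin. The grip is a black cylinder 22 mm across; its 60 mm sleeve (18 to 78 mm from the pin) spins freely on its core, so the hand need not turn while cranking. Folded, its underside is 4 mm above the arm; fingers have room on both sides of it
- jaw: sliding jaw: aluminium plate 92 mm wide, 54 mm tall above the board, with a rubber-faced plate on stiff springs (15 N/mm, preloaded to 7 N), driven by the crank through a rack. Origin on the board's upper face under the middle of the face that meets the jar; it moves along the board's +y, from y = -10 mm on the board
- jar: the jar to be held: glass jar of black seed with a black screw lid, 74 mm across, 126 mm tall, 0.25 to 0.5 kg, standing loose on the board between the jaws. Origin at the centre of its underside
- gearbox: round aluminium gearbox, 68 mm across (84 mm at the flange), flat top 40 mm above its origin, which is the crank's. It rubs: 4.6 N of tangential push at the grip (0.30 N m) keeps the crank turning; once the jar is home, each newton between jaw and jar adds 0.15 N. Some 4.5 N above free running is a good hold, under 2 N loose, 7.5 N too much. The friction holds what is wound (up to 30 N at the jar)
- spice_jar: bystander: small spice jar 42 x 42 x 96 mm with yellow cap, standing on the far side of the board beside the jaws; origin at the centre of its underside
- brush: bystander: wooden scrubbing brush 61 x 154 x 46 mm on the worktop right of the board; origin at the centre of its underside
- spoon: bystander: wooden spoon 310 mm long lying behind the board; origin at the centre of its underside
- garlic: bystander: garlic bulb 60 mm on the worktop right of the board; origin at the centre of its underside
- shaker: bystander: salt shaker 44 x 44 x 90 mm behind the board on the left; origin at the centre of its underside
- tin: bystander: white lidded canister 70 x 70 x 85 mm behind the board; origin at the centre of its underside
Things that resemble listed ones, but are neither listed nor needed, are in the scene too. Leave any brown, orange or red look-alike of the jar alone.

How it is judged:
On the way, in this order (a step that is already met when the one before it is completed fails the run):
1. the grip is swung up against its stop (within 0.1 rad) before the jaw grips the jar (value of joint grip above 1.47 rad and contact force between jaw and jar below 12 N), for 0.2 s.
2. the crank is wound until the sliding jaw grips the jar against the V-jaw with more than 12 N (contact force between jaw and jar above 12 N and angle between jar's own z axis and vertical below 0.06 rad), for 0.3 s.
At the end, for the whole second after the job is handed in: The jar stands upright (within 0.06 rad) and at rest, gripped between the sliding jaw and the V-jaw with 12 to 50 N, and the crank's grip stands upright (within 0.2 rad) (all of step 2 and value of joint grip between 1.36 and 1.651 rad and contact force between jaw and jar below 50 N and linear speed of jar below 0.01 m/s); the robot touches nothing.
It fails at once if the glass jar is squeezed with more than 50 N (contact force between jaw and jar above 50 N).
It fails at once if the grip is forced past its upright stop (more than 0.08 rad, some 35 N) (value of joint grip above 1.651 rad).
It fails at once if the jaw or the jar is pushed by hand (more than 5 N) (contact force between any of the arm, the fingers and jaw above 5 N or contact force between any of the arm, the fingers and jar above 5 N).
It fails at once if the jar is tipped (more than 0.3 rad) (angle between jar's own z axis and vertical above 0.3 rad).
It fails at once if another thing is moved by more than 30 mm (distance of any of spice_jar, brush, spoon, garlic, shaker, tin from where it was at the start of the episode above 0.03 m).
It also fails if it takes over 64 s, if anything falls off the work surface, if the arm or the gripper's body presses on something with over 40 N, if the wrist force passes 120 N, or if a joint passes its speed limit or range.

## Working session

There is one attempt and no reset: what is moved stays moved. The work goes in short steps, Python scripts to look and compute and a shell command to move; the robot and the scene stay as the last step left them, time stands still between calls to the robot, and variables do not carry over. Pictures are saved under pics/ and viewed, and the job is handed in when it is done.

```bash
ls; mkdir -p pics
python3 - <<'E'
from bench import status,cams,ctrl
import cv2
print(status.get_obs()); print(ctrl.grip_point_offset)
for n in ["scene","side","wrist"]:
    cv2.imwrite(f"pics/a_{n}.png",cams.camera(n)[:,:,::-1]); print(n,cams.camera_info(n))
E
```

```text
pics
{'time_s': 0.0, 'q': array([ 9.29683749e-01,  1.81544953e-01,  1.60801763e+00, -7.59439303e-06,
        1.35382744e+00, -2.06291364e-01]), 'dq': array([ 0.001493  ,  0.0008713 ,  0.00123469, -0.00189588, -0.00075269,
       -0.00028927]), 'joint_efforts': array([-5.70202264e-04, -4.44888103e+01, -3.51327789e+01, -4.84282245e-04,
        9.44614818e-03, -1.27859400e-05]), 'eef_pos': array([0.24185322, 0.52103794, 0.23037732]), 'eef_rot': array([-3.66103673e-04,  2.15701023e-01,  9.76459042e-01, -8.20741009e-04]), 'wrist_force': array([ 0.45300249,  0.63233642, -0.26746468]), 'torque': array([-0.02276783, -0.04183738, -0.00393649]), 'opening': 1.0029742971255986}
-0.0187
scene {'fovy': 42.19325794916208, 'cx': 254.9725672695358, 'cy': 199.867004813992, 'k1': 0.004076030441934839, 'world_from_camera': array([[-0.99612853, -0.02111253,  0.08533589,  0.4731171 ],
       [-0.08503871,  0.47744366, -0.87453757,  1.25271698],
       [-0.02227938, -0.87840868, -0.47739063,  0.82193218],
       [ 0.        ,  0.        ,  0.        ,  1.        ]])}
side {'fovy': 53.456971605495866, 'cx': 253.5042661275883, 'cy': 190.56513041729426, 'k1': -0.01728483481438738, 'world_from_camera': array([[-0.9998065 ,  0.01035444,  0.01672556,  0.57380468],
       [-0.007741  ,  0.57455489, -0.81842945,  0.78072692],
       [-0.01808413, -0.81840056, -0.57436356,  0.66008848],
       [ 0.        ,  0.        ,  0.        ,  1.        ]])}
wrist {'fovy': 70.2096865651151, 'cx': 252.06702453799127, 'cy': 183.2507139759003, 'k1': -0.058344265011592386, 'mount': array([[ 7.27586662e-05, -9.60769531e-01, -2.77347980e-01,
         7.05823232e-02],
       [ 9.99999699e-01, -1.44487082e-04,  7.62859100e-04,
         5.48070420e-04],
       [-7.73004981e-04, -2.77347952e-01,  9.60769231e-01,
        -1.43558727e-01],
       [ 0.00000000e+00,  0.00000000e+00,  0.00000000e+00,
         1.00000000e+00]])}
```

View pics/a_scene.png

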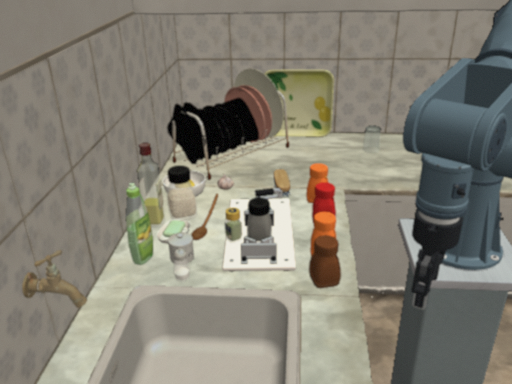

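View pics/a_side.png

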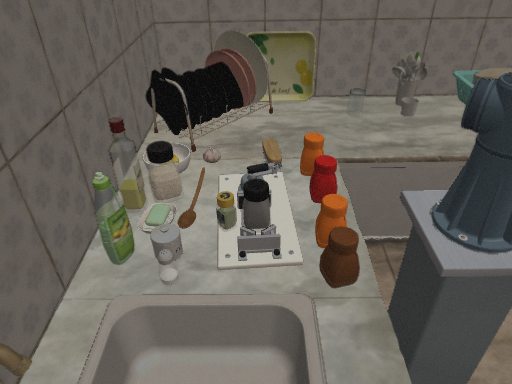

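View pics/a_wrist.png

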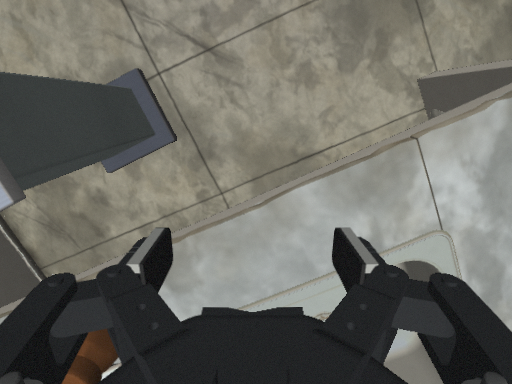

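The scene and side views show the white board (side, columns 215–298, rows 173–268), with the jar in the middle, the V-jaw nearest the cameras and the crank behind the jar. I'll zoom in and measure the board corners.

```bash
cat > h.py <<'E'
import numpy as np, cv2
from bench import status,cams,ctrl
from scipy.spatial.transform import Rotation as R
def pose():
    o=status.get_obs(); T=np.eye(4); q=o['eef_rot']; T[:3,:3]=R.from_quat([q[1],q[2],q[3],q[0]]).as_matrix(); T[:3,3]=o['eef_pos']; return T
def K(n,T=None):
    i=cams.camera_info(n); f=192/np.tan(np.radians(i['fovy'])/2)
    W=i['world_from_camera'] if n!='wrist' else (pose() if T is None else T)@i['mount']
    return f,i['cx'],i['cy'],i['k1'],W
def ray(n,u,v,T=None):
    f,cx,cy,k,W=K(n,T); d=np.array([(u-cx)/f,(v-cy)/f]); s=d.copy()
    for _ in range(20): s=d/(1+k*(s@s))
    r=W[:3,:3]@np.array([s[0],s[1],1]); return W[:3,3],r/np.linalg.norm(r)
def onz(n,u,v,z,T=None):
    o,r=ray(n,u,v,T); return o+r*(z-o[2])/r[2]
def proj(n,P,T=None):
    f,cx,cy,k,W=K(n,T); p=np.linalg.inv(W)@np.append(P,1); s=p[:2]/p[2]; s=s*(1+k*(s@s)); return s*f+[cx,cy]
def tri(a,b):
    A=np.zeros((3,3));c=np.zeros(3)
    for o,r in(a,b):
        M=np.eye(3)-np.outer(r,r);A+=M;c+=M@o
    P=np.linalg.solve(A,c); return P,[np.linalg.norm(np.cross(P-o,r)) for o,r in(a,b)]
def snap(n,name,box=None,s=1):
    T=pose(); im=cams.camera(n)[:,:,::-1]; cv2.imwrite(f'pics/{name}_raw.png',im)
    if box: im=cv2.resize(im[box[1]:box[3],box[0]:box[2]],None,fx=s,fy=s,interpolation=cv2.INTER_CUBIC)
    cv2.imwrite(f'pics/{name}.png',im); return T
E
python3 - <<'E'
from h import *
for n,b in(('side',(205,140,305,275)),('scene',(210,170,310,280))):
    im=cv2.imread(f'pics/a_{n}.png')[b[1]:b[3],b[0]:b[2]]
    cv2.imwrite(f'pics/b_{n}.png',cv2.resize(im,None,fx=5 if n=='scene' else 4.4,fy=5 if n=='scene' else 4.4,interpolation=cv2.INTER_CUBIC))
E
```

```text
(no output)
```

View pics/b_side.png

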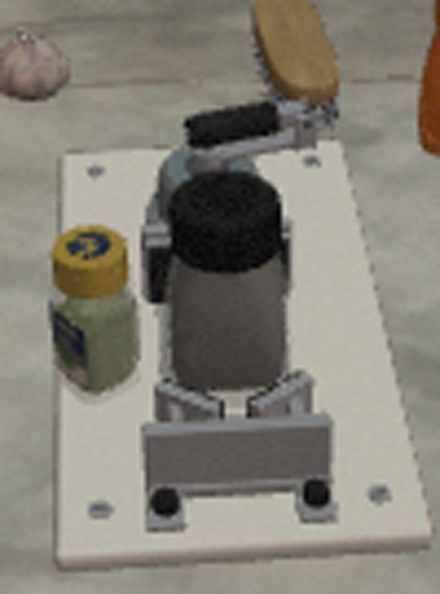

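View pics/b_scene.png

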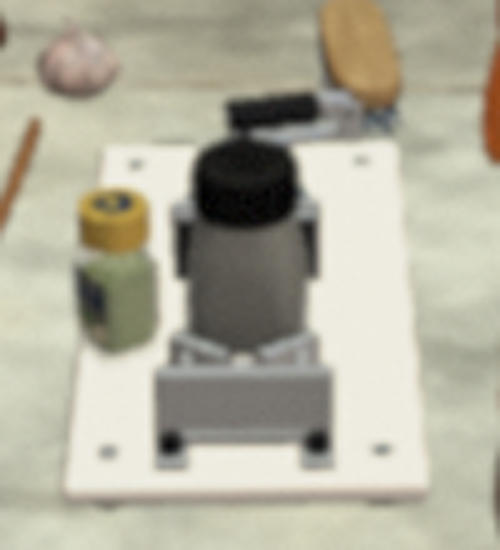

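Board corners on its top face in the side view crop: (55,553), (430,540), (62,152), (340,142). In the scene crop: (67,490), (427,485), (103,143), (397,141). The grip's black cylinder lies folded, hinge to the right (towards the robot).

Run:
```python
from h import *
np.set_printoptions(precision=4,suppress=True)
cs={'side':((205,140),4.4,[(57,550),(428,540),(62,152),(340,142)]),'scene':((210,170),5,[(67,490),(427,487),(103,143),(397,141)])}
for n,(o,s,c) in cs.items():
    P=np.array([onz(n,o[0]+(u+.5)/s-.5,o[1]+(v+.5)/s-.5,.024) for u,v in c])
    print(n,P[:,:2].tolist())
    d=(P[0]-P[2]+P[1]-P[3])[:2]; yaw=np.arctan2(d[1],d[0])-np.pi/2
    ey=np.array([-np.sin(yaw),np.cos(yaw)]);ex=np.array([ey[1],-ey[0]])
    m=P.mean(0)[:2]; org=m+ey*.010; print('yaw',yaw,'len',np.linalg.norm(P[0]-P[2]),np.linalg.norm(P[1]-P[3]),'w',np.linalg.norm(P[0]-P[1]),np.linalg.norm(P[2]-P[3]),'org',org,'crank',org-.115*ey)
# grip triangulation: hinge & end
g={'side':[(188,128),(275,118),(312,116)],'scene':[(228,112),(317,106),(357,110)]}
for k in range(3):
    r=[ray(n,*(np.array(cs[n][0])+(np.array(g[n][k])+.5)/cs[n][1]-.5)) for n in cs]
    print(tri(*r), )
```

```text
side [[0.6720766233433306, 0.16698387099893863], [0.4795422665627025, 0.1617900943446856], [0.7010833442890589, -0.21626128177380366], [0.5046663453913396, -0.2253518984923505]]
yaw 0.07014911944974589 len 0.3843413027295218 0.3879563660449707 w 0.1926043972936871 0.19662725337122067 org [ 0.5886 -0.0182] crank [ 0.5967 -0.133 ]
scene [[0.6693545778742618, 0.1752752178451189], [0.4762911849170427, 0.16198159449374105], [0.700677975245878, -0.21709575790351243], [0.5021886777434942, -0.2286512162103198]]
yaw 0.07294901215363891 len 0.3936192803113603 0.39149032291137253 w 0.19352052635821837 0.19882537524086358 org [ 0.5864 -0.0171] crank [ 0.5948 -0.1318]
(array([ 0.6085, -0.1449,  0.0872]), [np.float64(0.00048198942248323497), np.float64(0.0004819894224831395)])
(array([ 0.5522, -0.1557,  0.0873]), [np.float64(0.00022605020306804165), np.float64(0.00022605020306815235)])
(array([ 0.5272, -0.1827,  0.0714]), [np.float64(0.0004582715961723521), np.float64(0.0004582715961724507)])
```

```bash
cat >> h.py <<'E'
def plan(tgt,zdir=None,xdir=None):
    """print shift (cm) and rotvec (deg) from current pose to target TCP tgt; tool z=zdir, x approx xdir"""
    T=pose(); d=T[:3,:3].T@(np.array(tgt)-T[:3,3])*100
    rv=np.zeros(3)
    if zdir is not None:
        z=np.array(zdir,float);z/=np.linalg.norm(z);x=np.array(xdir,float);x-=x@z*z;x/=np.linalg.norm(x)
        G=np.c_[x,np.cross(z,x),z]; rv=np.degrees(R.from_matrix(T[:3,:3].T@G).as_rotvec())
    print('lin',np.round(d,2).tolist(),'rot',np.round(rv,2).tolist())
def st():
    o=status.get_obs(); T=pose(); print('t%.2f'%o['time_s'],'pos',np.round(o['eef_pos'],4),'z',np.round(T[:3,2],3),'x',np.round(T[:3,0],3),'F',np.round(o['wrist_force'],2),'open',round(o['opening'],3),'q',np.round(o['q'],2))
E
python3 - <<'E'
from h import *
plan([.55,-.14,.28],[0,0,-1],[np.cos(.19),np.sin(.19),0])
# lookalike jar positions (base centres) from side
for u,v in [(311,174),(322,200),(330,246),(340,284)]: print(onz('side',u,v,0))
E
python3 -m handwheel '[{"grip":8.5,"linear":[-30,-24,-5],"rotation":[0,0,70]},{"grip":8.5,"linear":[-30,-24,-5],"rotation":[0,0,70]},{"grip":8.5,"linear":[-30,-24,-5],"rotation":[0,0,70]},{"grip":8.5,"linear":[-30,-24,-5],"rotation":[0,0,70]},{"grip":8.5,"linear":[-30,-24,-5],"rotation":[0,0,70]},{"grip":8.5,"linear":[-30,-24,-5],"rotation":[0,0,70]},{"grip":8.5,"linear":[-30,-24,-5],"rotation":[0,0,70]},{"grip":8.5,"linear":[-30,-24,-5],"rotation":[0,0,70]},{"grip":8.5,"linear":[-30,-24,-5],"rotation":[0,0,70]},{"grip":8.5,"linear":[-30,-24,-5],"rotation":[0,0,70]}]'
python3 - <<'E'
from h import *
st();plan([.55,-.14,.28],[0,0,-1],[np.cos(.19),np.sin(.19),0])
E
```

```text
lin [-55.79, -47.0, -4.89] rot [-0.05, 0.09, 144.2]
[ 0.40978537 -0.24876612  0.        ]
[ 0.39413798 -0.10869306  0.        ]
[0.40092864 0.08347531 0.        ]
[0.39766167 0.20558346 0.        ]
time_s: 0.98
eef_pos: [0.4153, 0.1732, 0.2821]
eef_rot: [0.001, 0.74, 0.672, 0.0]
wrist_force: [0.3, 0.2, -0.1]
opening: 0.996
t0.98 pos [0.4153 0.1732 0.2821] z [ 0.002 -0.002 -1.   ] x [ 0.096  0.995 -0.001] F [ 0.32  0.24 -0.09] open 0.996 q [ 0.13 -0.15  1.84 -0.    1.45  0.23]
lin [-29.88, 16.41, 0.29] rot [0.17, -0.01, 73.61]
```

```bash
python3 -m handwheel '[{"grip":8.5,"linear":[-30,16.5,0],"rotation":[0,0,73.6]},{"grip":8.5,"linear":[-30,16.5,0],"rotation":[0,0,73.6]},{"grip":8.5,"linear":[-30,16.5,0],"rotation":[0,0,73.6]},{"grip":8.5,"linear":[-30,16.5,0],"rotation":[0,0,73.6]},{"grip":8.5,"linear":[-30,16.5,0],"rotation":[0,0,73.6]},{"grip":8.5,"linear":[-30,16.5,0],"rotation":[0,0,73.6]},{"grip":8.5,"linear":[-30,16.5,0],"rotation":[0,0,73.6]},{"grip":8.5,"linear":[-30,16.5,0],"rotation":[0,0,73.6]},{"grip":8.5,"linear":[-30,16.5,0],"rotation":[0,0,73.6]},{"grip":8.5,"linear":[-30,16.5,0],"rotation":[0,0,73.6]},{"grip":8.5,"linear":[-30,16.5,0],"rotation":[0,0,73.6]},{"grip":8.5,"linear":[-30,16.5,0],"rotation":[0,0,73.6]}]'
python3 - <<'E'
from h import *
st(); T=snap('wrist','c1'); np.save('T_c1.npy',T)
snap('scene','c1s');
E
```

```text
time_s: 1.98
eef_pos: [0.5517, -0.136, 0.2806]
eef_rot: [-0.0, 0.995, 0.099, -0.001]
wrist_force: [0.2, 0.8, -0.7]
opening: 0.996
t1.98 pos [ 0.5517 -0.136   0.2806] z [-0.001  0.001 -1.   ] x [ 0.98   0.197 -0.001] F [ 0.2   0.84 -0.67] open 0.996 q [-0.45  0.13  1.57  0.    1.45  0.92]
```

View pics/c1.png

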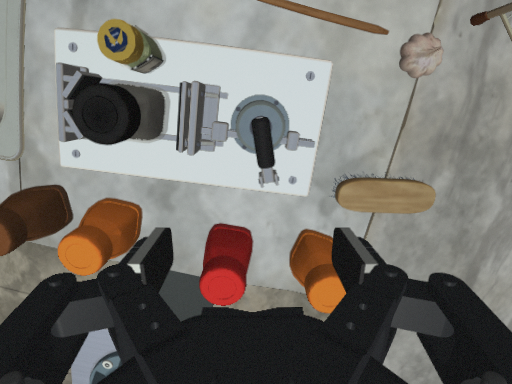

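View pics/c1s.png

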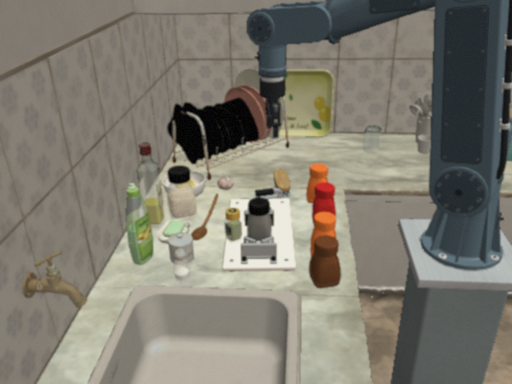

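The wrist view shows the board whole: gearbox disc around (260,125), black grip from (262,118) to (266,167), hinge fork at (268,178), jar lid at (105,112). I'll measure these with masks.

Run:
```python
from h import *
np.set_printoptions(precision=4,suppress=True)
T=np.load('T_c1.npy'); im=cv2.imread('pics/c1_raw.png')
hsv=cv2.cvtColor(im,cv2.COLOR_BGR2HSV)
# grip mask
m=(hsv[:,:,2]<60).astype(np.uint8); m[:, :225]=0; m[:,300:]=0; m[:100]=0; m[190:]=0
m=cv2.morphologyEx(m,cv2.MORPH_OPEN,np.ones((3,3)))
n,l,s,c=cv2.connectedComponentsWithStats(m); k=1+s[1:,4].argmax(); ys,xs=np.where(l==k); print(s[k])
pts=np.c_[xs,ys].astype(np.float32); rect=cv2.minAreaRect(pts); print(rect)
mu=pts.mean(0); box=cv2.boxPoints(rect)
for z in (.090,.10): 
    print(z,[onz('wrist',*b,z,T)[:2] for b in box], onz('wrist',*rect[0],z,T)[:2])
# board corners
b=((hsv[:,:,1]<25)&(hsv[:,:,2]>185)).astype(np.uint8); b=cv2.morphologyEx(b,cv2.MORPH_CLOSE,np.ones((25,25)))
n,l,s,c=cv2.connectedComponentsWithStats(b); k=1+s[1:,4].argmax(); print(s[k])
cnt=max(cv2.findContours((l==k).astype(np.uint8),cv2.RETR_EXTERNAL,cv2.CHAIN_APPROX_NONE)[0],key=cv2.contourArea)
und=np.array([onz('wrist',*p[0],.024,T)[:2] for p in cnt]).astype(np.float32)
r=cv2.minAreaRect(und*1000); print('board',r)
v=im.copy(); cv2.drawContours(v,[cnt],-1,(0,0,255),1); cv2.drawContours(v,[box.astype(int)],-1,(0,255,0),1)
cv2.imwrite('pics/c2.png',cv2.resize(v[20:210,40:345],None,fx=2.5,fy=2.5,interpolation=cv2.INTER_CUBIC))
```

```text
[251 117  23  51 842]
((263.2162170410156, 142.2972869873047), (49.977291107177734, 18.08388900756836), 80.53767395019531)
0.09 [array([ 0.6041, -0.1223]), array([ 0.6117, -0.1425]), array([ 0.5549, -0.1653]), array([ 0.5468, -0.1442])] [ 0.58   -0.1433]
0.1 [array([ 0.6046, -0.1223]), array([ 0.6119, -0.1419]), array([ 0.5569, -0.164 ]), array([ 0.549 , -0.1436])] [ 0.5812 -0.1427]
[   54    29   279   197 22959]
board ((567.8096313476562, -33.32243347167969), (273.6419982910156, 387.03692626953125), 3.7702929973602295)
```

View pics/c2.png

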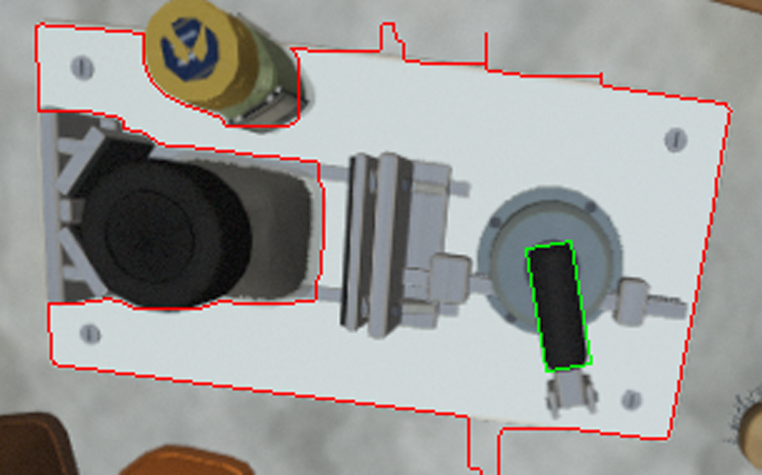

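Run:
```python
from h import *
np.set_printoptions(precision=4,suppress=True)
T=np.load('T_c1.npy')
for z in(.03,.064): print('flange/disc c',z,onz('wrist',260,124.8,z,T))
print('screws',[onz('wrist',40+u/2.5,20+v/2.5,.024,T)[:2] for u,v in((82,68),(676,140),(90,333),(631,400))])
hp=onz('wrist',40+571/2.5,20+390/2.5,.09,T); print('hinge seen',hp)
W=np.load('T_c1.npy')@cams.camera_info('wrist')['mount']; print('cam',W[:3,3])
o=((205,140),4.4)
for z in(.09,.097,.105):
    e=onz('wrist',261,118.5,z,T); b=onz('wrist',266,166.5,.09+(z-.09)*18/78,T)
    print(z,e,b,'side crop',(proj('side',e)-[205,140])*4.4,(proj('side',b)-[205,140])*4.4,'scene crop',(proj('scene',e)-[210,170])*5,(proj('scene',b)-[210,170])*5)
```

```text
flange/disc c 0.03 [ 0.5961 -0.1376  0.03  ]
flange/disc c 0.064 [ 0.5982 -0.1363  0.064 ]
screws [array([0.6511, 0.1384]), array([ 0.6751, -0.1927]), array([0.5015, 0.1272]), array([ 0.5248, -0.2031])]
hinge seen [ 0.5397 -0.1586  0.09  ]
cam [ 0.6204 -0.1216  0.4241]
0.09 [ 0.6073 -0.1349  0.09  ] [ 0.5511 -0.153   0.09  ] side crop [188.2932 130.3973] [275.2652 114.6127] scene crop [225.8055 113.9571] [316.1544 102.4334]
0.097 [ 0.6076 -0.1346  0.097 ] [ 0.5514 -0.1529  0.0916] side crop [187.5637 121.3325] [274.762 112.615] scene crop [225.0899 104.337 ] [315.6036 100.282 ]
0.105 [ 0.6079 -0.1343  0.105 ] [ 0.5518 -0.1527  0.0935] side crop [186.7231 110.8848] [274.1856 110.3273] scene crop [224.2681  93.2892] [314.9733  97.8205]
```

Consistent: spindle at (0.596,-0.137) from the flange, the board screws and the grip line; arm at 201°, pin at (0.535,-0.160), fold ≈ 0. I'll go above the grip, near its free end.

Run:
```python
from h import *
u=np.array([.9336,.3584,0])
plan([.5894,-.1395,.14],[0,0,-1],u);plan([.5894,-.1395,.077],[0,0,-1],u)
```

```text
lin [3.62, 1.16, 14.1] rot [-0.02, 0.03, -9.42]
lin [3.62, 1.16, 20.4] rot [-0.02, 0.03, -9.42]
```

```bash
python3 -m handwheel '[{"grip":5,"linear":[3.6,1.15,4],"rotation":[0,0,-7]},{"grip":5,"linear":[3.6,1.15,8],"rotation":[0,0,-9.4]},{"grip":5,"linear":[3.6,1.15,12],"rotation":[0,0,-9.4]},{"grip":5,"linear":[3.6,1.15,14],"rotation":[0,0,-9.4]},{"grip":5,"linear":[3.6,1.15,14],"rotation":[0,0,-9.4]},{"grip":5,"linear":[3.6,1.15,14],"rotation":[0,0,-9.4]}]'
python3 - <<'E'
from h import *
st(); T=snap('wrist','d1'); np.save('T_d1.npy',T)
u=np.array([.9336,.3584,0]);plan([.5894,-.1395,.077],[0,0,-1],u)
E
```

```text
time_s: 2.58
eef_pos: [0.5884, -0.1388, 0.1401]
eef_rot: [-0.001, 0.983, 0.182, -0.002]
wrist_force: [0.5, -0.9, 0.7]
opening: 0.586
t2.58 pos [ 0.5884 -0.1388  0.1401] z [-0.003  0.002 -1.   ] x [ 0.934  0.358 -0.003] F [ 0.49 -0.88  0.72] open 0.586 q [-0.43  0.34  1.6  -0.    1.2   0.78]
lin [-0.06, -0.04, 6.56] rot [0.04, -0.04, -0.05]
```

View pics/d1.png

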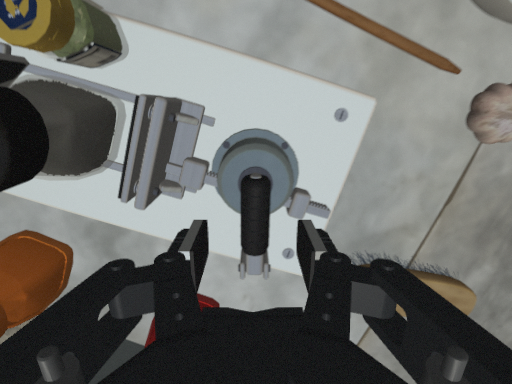

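The grip (black, column 255, rows 176–252) lies centred between the fingers (gap 207–298). I'll descend and close.

```bash
python3 -m handwheel '[{"grip":5,"linear":[0,-0.05,3],"rotation":[0,0,0]},{"grip":5,"linear":[0,-0.05,5],"rotation":[0,0,0]},{"grip":5,"linear":[0,-0.05,6.3],"rotation":[0,0,0]},{"grip":5,"linear":[0,-0.05,6.3],"rotation":[0,0,0]},{"grip":5,"linear":[0,-0.05,6.3],"rotation":[0,0,0]},{"grip":1,"linear":[0,-0.05,6.3],"rotation":[0,0,0]},{"grip":1,"linear":[0,-0.05,6.3],"rotation":[0,0,0]},{"grip":1,"linear":[0,-0.05,6.3],"rotation":[0,0,0]},{"grip":1,"linear":[0,-0.05,6.3],"rotation":[0,0,0]},{"grip":1,"linear":[0,-0.05,6.3],"rotation":[0,0,0]},{"grip":1,"linear":[0,-0.05,6.3],"rotation":[0,0,0]},{"grip":1,"linear":[0,-0.05,6.3],"rotation":[0,0,0]}]'
python3 - <<'E'
from h import *
st(); T=snap('wrist','e1'); st()
E
```

```text
time_s: 3.63
eef_pos: [0.5906, -0.1397, 0.0797]
eef_rot: [0.001, 0.983, 0.181, 0.001]
wrist_force: [1.8, -0.2, 6.5]
opening: 0.234
t3.63 pos [ 0.5906 -0.1397  0.0797] z [ 0.003 -0.001 -1.   ] x [0.934 0.357 0.002] F [ 1.76 -0.23  6.53] open 0.234 q [-0.43  0.42  1.63  0.    1.08  0.78]
t3.68 pos [ 0.5906 -0.1396  0.0797] z [ 0.003 -0.001 -1.   ] x [0.934 0.357 0.002] F [1.39 0.13 5.83] open 0.232 q [-0.43  0.42  1.63  0.    1.08  0.78]
```

View pics/e1.png

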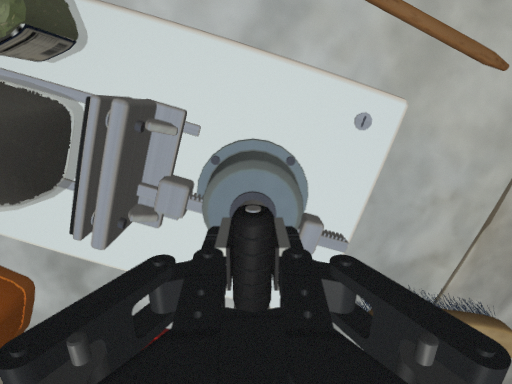

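```bash
python3 -m handwheel '[{"grip":1,"linear":[0.07,0,-0.52],"rotation":[0,5,0]},{"grip":1,"linear":[0.09,0,-1.04],"rotation":[0,10,0]},{"grip":1,"linear":[0.07,0,-1.56],"rotation":[0,15,0]},{"grip":1,"linear":[0,0,-2.08],"rotation":[0,20,0]},{"grip":1,"linear":[-0.12,0,-2.59],"rotation":[0,25,0]},{"grip":1,"linear":[-0.28,0,-3.09],"rotation":[0,30,0]},{"grip":1,"linear":[-0.28,0,-3.09],"rotation":[0,30,0]}]'
python3 - <<'E'
from h import *
st(); T=snap('wrist','f1');snap('side','f1s',(180,80,340,200),4.5); st()
E
```

```text
time_s: 4.27
eef_pos: [0.5876, -0.1411, 0.1113]
eef_rot: [-0.047, 0.949, 0.173, 0.259]
wrist_force: [8.4, 5.0, 5.5]
opening: 0.232
t4.27 pos [ 0.5876 -0.1411  0.1113] z [ 0.475  0.178 -0.862] x [0.806 0.305 0.507] F [8.39 4.95 5.48] open 0.232 q [-0.67  0.19  1.97  0.65  0.8   0.12]
t4.37 pos [ 0.5878 -0.1409  0.1111] z [ 0.47   0.177 -0.864] x [0.808 0.307 0.503] F [1.67 3.34 6.48] open 0.234 q [-0.67  0.19  1.96  0.64  0.8   0.12]
```

View pics/f1s.png

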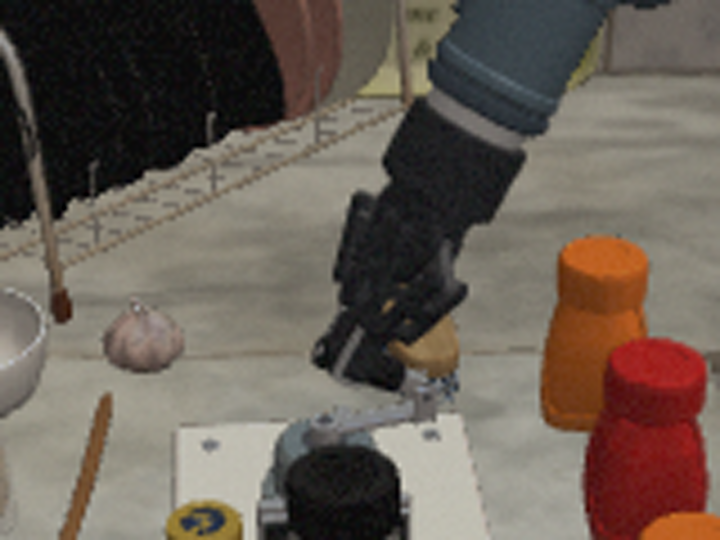

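View pics/f1.png

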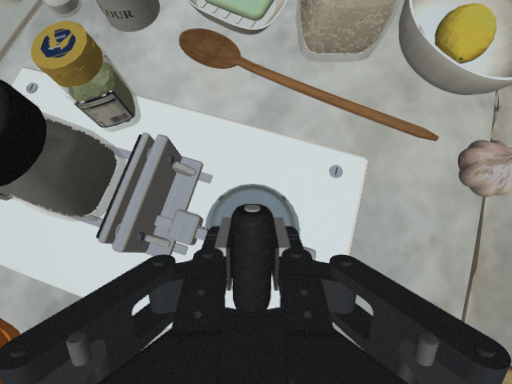

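The grip follows the hand (about 30° up in the side view), forces stay low and the hand is clear of the look-alike jars. Continuing to ~65°.

```bash
python3 -m handwheel '[{"grip":1,"linear":[0.07,0,-0.52],"rotation":[0,5,0]},{"grip":1,"linear":[0.09,0,-1.04],"rotation":[0,10,0]},{"grip":1,"linear":[0.07,0,-1.56],"rotation":[0,15,0]},{"grip":1,"linear":[0,0,-2.08],"rotation":[0,20,0]},{"grip":1,"linear":[-0.12,0,-2.59],"rotation":[0,25,0]},{"grip":1,"linear":[-0.28,0,-3.09],"rotation":[0,30,0]},{"grip":1,"linear":[-0.48,0,-3.57],"rotation":[0,35,0]},{"grip":1,"linear":[-0.48,0,-3.57],"rotation":[0,35,0]}]'
python3 - <<'E'
from h import *
st(); T=snap('wrist','g1');snap('side','g1s',(180,80,340,200),4.5); st()
E
```

```text
time_s: 5.03
eef_pos: [0.5665, -0.1487, 0.1398]
eef_rot: [-0.099, 0.827, 0.151, 0.533]
wrist_force: [1.6, 3.7, 15.4]
opening: 0.232
t5.03 pos [ 0.5665 -0.1487  0.1398] z [ 0.851  0.324 -0.413] x [0.387 0.144 0.911] F [ 1.56  3.73 15.44] open 0.232 q [-1.02  0.29  2.2   1.45  1.12 -0.85]
t5.13 pos [ 0.5668 -0.1484  0.1396] z [ 0.848  0.325 -0.418] x [0.391 0.148 0.909] F [-0.71  1.41 12.54] open 0.231 q [-1.01  0.29  2.2   1.44  1.12 -0.84]
```

View pics/g1s.png

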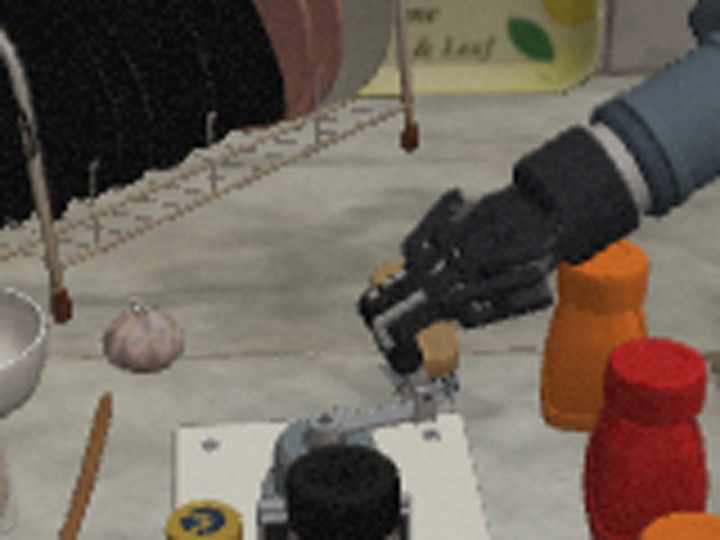

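```bash
python3 -m handwheel '[{"grip":5,"linear":[0,0,0],"rotation":[0,0,0]},{"grip":5,"linear":[0,0,0],"rotation":[0,0,0]},{"grip":5,"linear":[0,0,0],"rotation":[0,0,0]},{"grip":5,"linear":[0,0,0],"rotation":[0,0,0]},{"grip":5,"linear":[2.7,0,-1.2],"rotation":[0,0,0]},{"grip":5,"linear":[5.5,0,-2.5],"rotation":[0,0,0]},{"grip":5,"linear":[8.2,0,-3.7],"rotation":[0,0,0]},{"grip":5,"linear":[10,0,-4.5],"rotation":[0,0,0]},{"grip":5,"linear":[10,0,-4.5],"rotation":[0,0,0]}]'
python3 - <<'E'
from h import *
st(); snap('side','h1s',(180,80,340,200),4.5)
u=np.array([.9336,.3584,0]);H=np.array([.5353,-.1603,0]);plan(H+u*.06+[0,0,.24],[0,0,-1],u)
E
```

```text
time_s: 5.88
eef_pos: [0.5686, -0.1485, 0.2518]
eef_rot: [-0.095, 0.828, 0.155, 0.53]
wrist_force: [0.2, -0.8, -0.1]
opening: 0.587
t5.88 pos [ 0.5686 -0.1485  0.2518] z [ 0.848  0.321 -0.421] x [0.391 0.156 0.907] F [ 0.17 -0.85 -0.13] open 0.587 q [-1.01 -0.    2.18  1.31  1.17 -0.52]
lin [0.2, -0.04, 2.67] rot [0.3, -65.04, 0.09]
```

View pics/h1s.png

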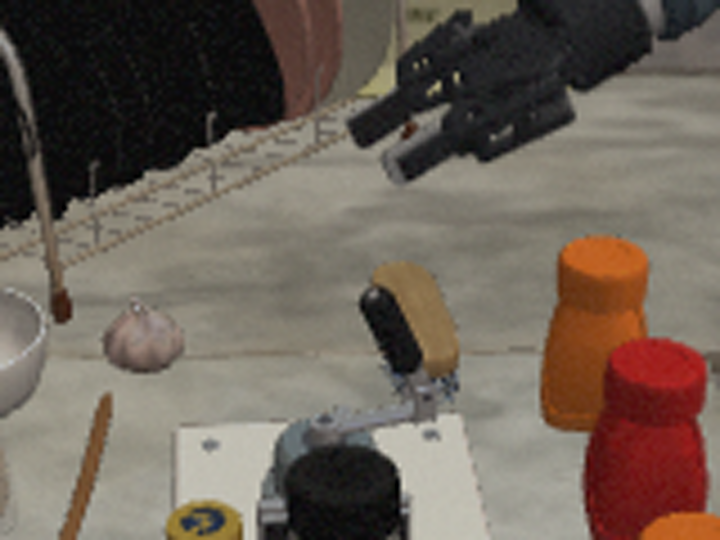

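The grip stands alone at about 65° (black, crop 365–415 × 285–370). Now reorient the tool vertically and close the fingers.

```bash
python3 -m handwheel '[{"grip":0,"linear":[0,0,-0.5],"rotation":[0,-65,0]},{"grip":0,"linear":[0.2,0,0],"rotation":[0,-65,0]},{"grip":0,"linear":[0.2,0,1],"rotation":[0,-65,0]},{"grip":0,"linear":[0.2,0,2.7],"rotation":[0,-65,0]},{"grip":0,"linear":[0.2,0,2.7],"rotation":[0,-65,0]},{"grip":0,"linear":[0.2,0,2.7],"rotation":[0,-65,0]},{"grip":0,"linear":[0.2,0,2.7],"rotation":[0,-65,0]},{"grip":0,"linear":[0.2,0,2.7],"rotation":[0,-65,0]},{"grip":0,"linear":[0.2,0,2.7],"rotation":[0,-65,0]},{"grip":0,"linear":[0.2,0,2.7],"rotation":[0,-65,0]},{"grip":0,"linear":[0.2,0,2.7],"rotation":[0,-65,0]}]'
python3 - <<'E'
from h import *
T=snap('wrist','i1');st(); 
u=np.array([.9336,.3584,0]);H=np.array([.5353,-.1603,0]);plan(H+u*.06+[0,0,.13],[0,0,-1],u)
E
```

```text
time_s: 6.85
eef_pos: [0.5915, -0.1369, 0.2348]
eef_rot: [-0.002, 0.983, 0.183, -0.001]
wrist_force: [-0.2, -0.1, -1.1]
opening: 0.001
t6.90 pos [ 0.5907 -0.1375  0.2351] z [-0.002  0.003 -1.   ] x [ 0.933  0.359 -0.001] F [ 0.39  0.37 -0.52] open 0.003 q [-0.43  0.25  1.52  0.    1.38  0.78]
lin [0.01, 0.18, 10.51] rot [-0.19, 0.04, 0.02]
```

View pics/i1.png

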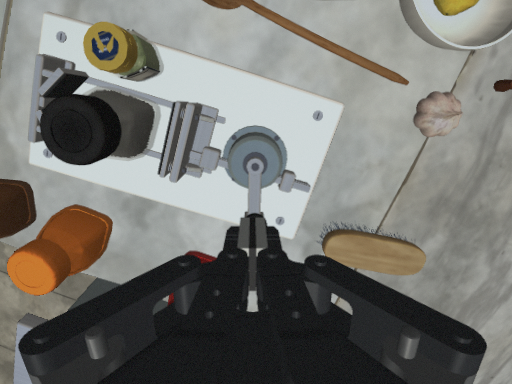

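The hub is clearly visible at (256,167); the grip is hidden behind the fingers. I'll refine the spindle from the hub, then descend on the hub side of the grip.

```bash
python3 - <<'E'
from h import *
im=cv2.imread('pics/i1_raw.png'); cv2.imwrite('pics/i2.png',cv2.resize(im[110:240,205:325],None,fx=4.5,fy=4.5,interpolation=cv2.INTER_CUBIC))
print(onz('wrist',256,167,.078))
E
python3 -m handwheel '[{"grip":0,"linear":[0,0.2,4],"rotation":[0,0,0]},{"grip":0,"linear":[0,0.2,8],"rotation":[0,0,0]},{"grip":0,"linear":[0,0.2,10],"rotation":[0,0,0]},{"grip":0,"linear":[0,0.2,10.5],"rotation":[0,0,0]},{"grip":0,"linear":[0,0.2,10.5],"rotation":[0,0,0]},{"grip":0,"linear":[0,0.2,10.5],"rotation":[0,0,0]}]'
python3 - <<'E'
from h import *
st(); snap('side','j1s',(180,80,340,200),4.5)
E
```

```text
[ 0.59477089 -0.1393912   0.078     ]
time_s: 7.4
eef_pos: [0.5919, -0.1412, 0.134]
eef_rot: [0.0, 0.984, 0.181, 0.001]
wrist_force: [0.1, 0.0, 1.3]
opening: 0.003
t7.40 pos [ 0.5919 -0.1412  0.134 ] z [ 0.002 -0.    -1.   ] x [0.935 0.356 0.002] F [0.1  0.01 1.32] open 0.003 q [-0.43  0.35  1.6   0.    1.19  0.78]
```

View pics/i2.png

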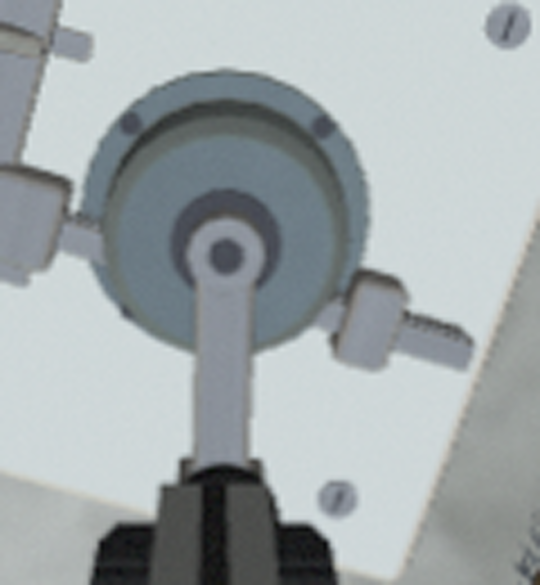

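View pics/j1s.png

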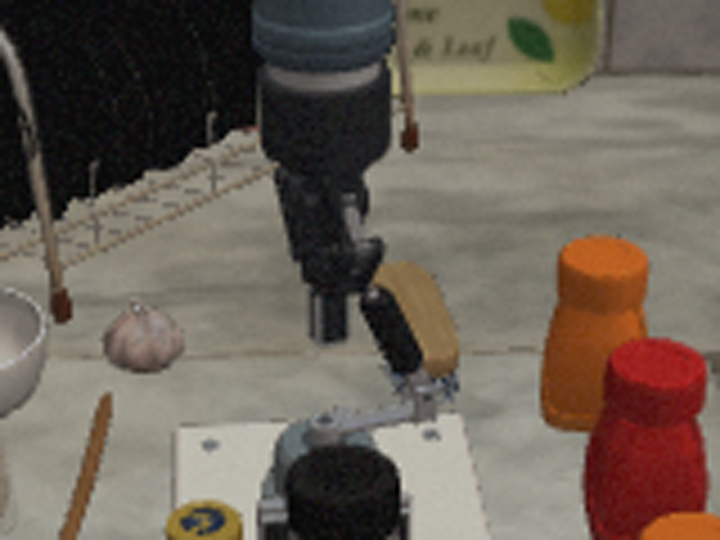

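The closed fingers (crop 328,320) are on the hub side of the tilted grip. Pushing outward slowly, watching the force.

```bash
python3 -m handwheel '[{"grip":0,"linear":[-0.8,0,0],"rotation":[0,0,0]},{"grip":0,"linear":[-1.5,0,0],"rotation":[0,0,0]},{"grip":0,"linear":[-2,0,0],"rotation":[0,0,0]},{"grip":0,"linear":[-2.4,0,0],"rotation":[0,0,0]},{"grip":0,"linear":[-2.7,0,0],"rotation":[0,0,0]},{"grip":0,"linear":[-3,0,0],"rotation":[0,0,0]}]'
python3 - <<'E'
from h import *
st(); snap('side','k1s',(180,80,340,200),4.5)
E
```

```text
time_s: 7.95
eef_pos: [0.5641, -0.1513, 0.1338]
eef_rot: [0.001, 0.983, 0.181, 0.001]
wrist_force: [4.0, 1.9, 3.1]
opening: -0.003
t7.95 pos [ 0.5641 -0.1513  0.1338] z [ 0.002 -0.001 -1.   ] x [0.934 0.357 0.002] F [3.99 1.94 3.07] open -0.003 q [-0.47  0.3   1.67  0.    1.17  0.74]
```

View pics/k1s.png

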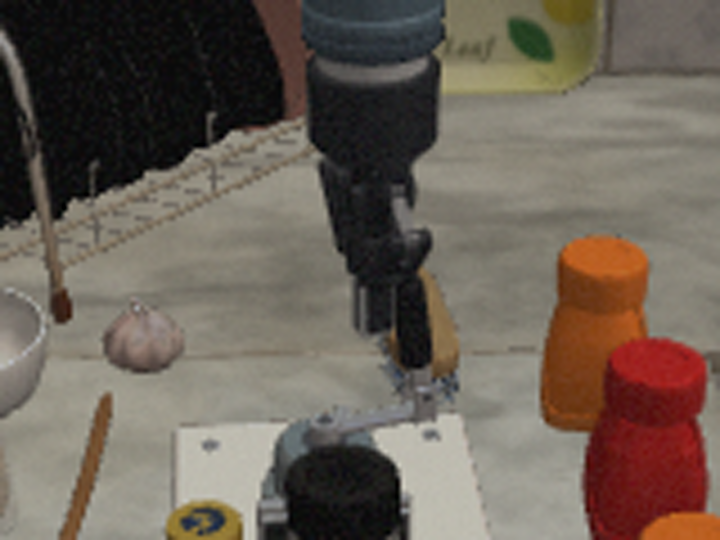

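The grip is now about 80° up; the force (4.4 N) is pin friction. Now small increments.

```bash
python3 -m handwheel '[{"grip":0,"linear":[-0.15,0,0],"rotation":[0,0,0]},{"grip":0,"linear":[-0.3,0,0],"rotation":[0,0,0]},{"grip":0,"linear":[-0.4,0,0],"rotation":[0,0,0]}]'
python3 -m handwheel '[{"grip":0,"linear":[-0.1,0,0],"rotation":[0,0,0]},{"grip":0,"linear":[-0.2,0,0],"rotation":[0,0,0]}]'
python3 -m handwheel '[{"grip":0,"linear":[-0.1,0,0],"rotation":[0,0,0]},{"grip":0,"linear":[-0.15,0,0],"rotation":[0,0,0]}]'
python3 - <<'E'
from h import *
st(); snap('side','l1s',(180,80,340,200),4.5)
E
```

```text
time_s: 8.25
eef_pos: [0.5599, -0.1524, 0.1326]
eef_rot: [-0.0, 0.983, 0.181, -0.0]
wrist_force: [3.1, 1.9, 2.5]
opening: -0.001
time_s: 8.42
eef_pos: [0.558, -0.1531, 0.1325]
eef_rot: [-0.0, 0.983, 0.181, -0.0]
wrist_force: [2.4, 1.2, 2.8]
opening: -0.0
time_s: 8.58
eef_pos: [0.5566, -0.1537, 0.1326]
eef_rot: [-0.0, 0.983, 0.181, -0.0]
wrist_force: [3.0, 1.3, 2.8]
opening: 0.001
t8.58 pos [ 0.5566 -0.1537  0.1326] z [-0.  0. -1.] x [ 0.934  0.357 -0.   ] F [3.02 1.33 2.77] open 0.001 q [-0.47  0.29  1.68 -0.    1.17  0.73]
```

View pics/l1s.png

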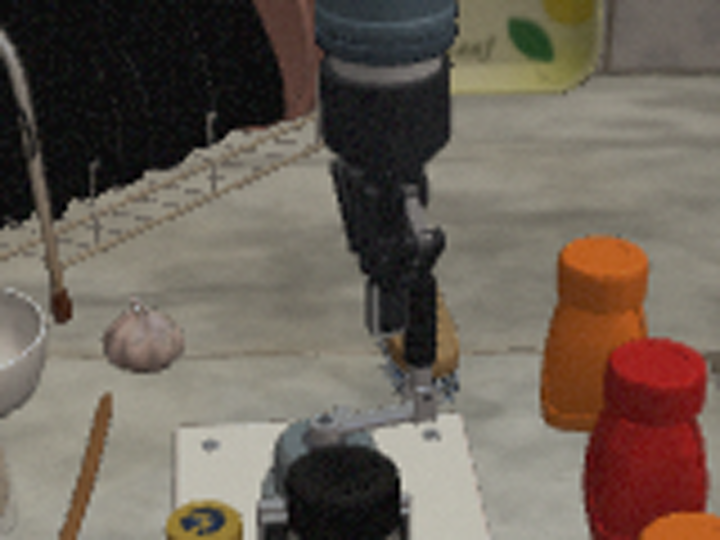

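```bash
for i in 1; do python3 -m handwheel '[{"grip":0,"linear":[-0.1,0,0],"rotation":[0,0,0]},{"grip":0,"linear":[-0.1,0,0],"rotation":[0,0,0]}]'; done
python3 -m handwheel '[{"grip":0,"linear":[-0.1,0,0],"rotation":[0,0,0]},{"grip":0,"linear":[-0.1,0,0],"rotation":[0,0,0]}]'
```

```text
time_s: 8.8
eef_pos: [0.5558, -0.154, 0.1328]
eef_rot: [-0.0, 0.983, 0.181, 0.0]
wrist_force: [2.4, 1.4, 1.5]
opening: 0.001
time_s: 8.97
eef_pos: [0.5554, -0.1543, 0.1329]
eef_rot: [0.0, 0.983, 0.181, 0.001]
wrist_force: [4.8, 2.7, 1.6]
opening: -0.004
```

```bash
python3 -m handwheel '[{"grip":0,"linear":[-0.05,0,0],"rotation":[0,0,0]},{"grip":0,"linear":[-0.05,0,0],"rotation":[0,0,0]}]'
python3 -m handwheel '[{"grip":0,"linear":[-0.05,0,0],"rotation":[0,0,0]},{"grip":0,"linear":[-0.05,0,0],"rotation":[0,0,0]}]'
```

```text
time_s: 9.13
eef_pos: [0.5552, -0.1544, 0.1329]
eef_rot: [0.0, 0.983, 0.181, 0.001]
wrist_force: [6.5, 2.3, 0.7]
opening: -0.001
time_s: 9.3
eef_pos: [0.5551, -0.1544, 0.1329]
eef_rot: [0.0, 0.983, 0.181, 0.001]
wrist_force: [7.4, 2.0, 1.1]
opening: 0.002
```

```bash
python3 -m handwheel '[{"grip":0,"linear":[-0.1,0,0],"rotation":[0,0,0]},{"grip":0,"linear":[-0.1,0,0],"rotation":[0,0,0]},{"grip":0,"linear":[-0.1,0,0],"rotation":[0,0,0]}]'
python3 - <<'E'
from h import *
st(); snap('side','m1s',(180,80,340,200),4.5)
E
```

```text
time_s: 9.55
eef_pos: [0.5547, -0.1546, 0.133]
eef_rot: [0.0, 0.983, 0.181, 0.002]
wrist_force: [10.1, 3.7, -1.3]
opening: 0.001
t9.55 pos [ 0.5547 -0.1546  0.133 ] z [ 0.004  0.001 -1.   ] x [0.934 0.356 0.004] F [10.09  3.71 -1.3 ] open 0.001 q [-0.48  0.29  1.69  0.    1.16  0.73]
```

View pics/m1s.png

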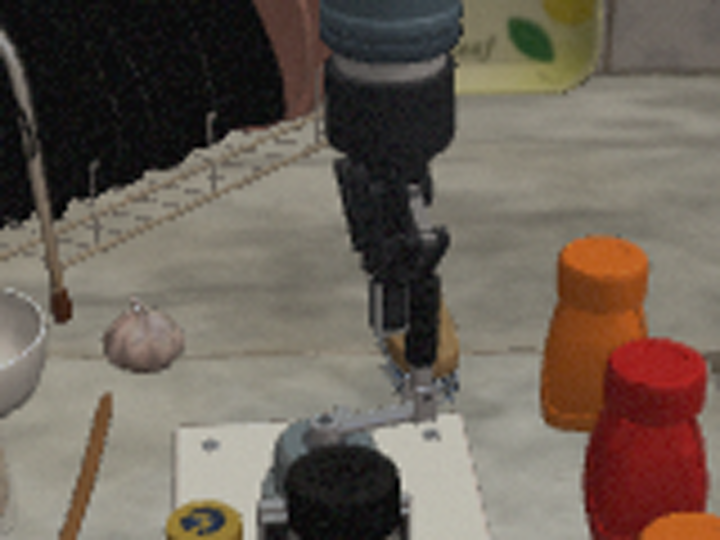

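The grip is upright at its stop (contact force 10.7 N, no longer moving). Back off, rise, open.

```bash
python3 -m handwheel '[{"grip":0,"linear":[1.5,0,0],"rotation":[0,0,0]},{"grip":0,"linear":[3,0,0],"rotation":[0,0,0]},{"grip":0,"linear":[3,0,-4],"rotation":[0,0,0]},{"grip":5,"linear":[3,0,-8],"rotation":[0,0,0]},{"grip":5,"linear":[0,0,-10],"rotation":[0,0,0]},{"grip":5,"linear":[-2,0,-10],"rotation":[0,0,0]},{"grip":5,"linear":[-2,0,-10],"rotation":[0,0,0]},{"grip":5,"linear":[-2,0,-10],"rotation":[0,0,0]}]'
python3 - <<'E'
from h import *
T=snap('wrist','n1');st();snap('side','n1s',(180,80,340,200),4.5)
u=np.array([.9336,.3584,0]);plan([.5345,-.162,.122],[0,0,-1],u)
E
```

```text
time_s: 10.27
eef_pos: [0.5331, -0.1626, 0.2323]
eef_rot: [-0.0, 0.984, 0.181, -0.001]
wrist_force: [-0.0, -0.4, 0.5]
opening: 0.582
t10.32 pos [ 0.5336 -0.1622  0.2319] z [-0.002  0.001 -1.   ] x [ 0.935  0.356 -0.002] F [-0.47  0.64 -0.24] open 0.584 q [-0.51  0.14  1.65 -0.    1.35  0.7 ]
lin [0.07, 0.04, 10.97] rot [-0.09, 0.09, -0.14]
```

View pics/n1.png

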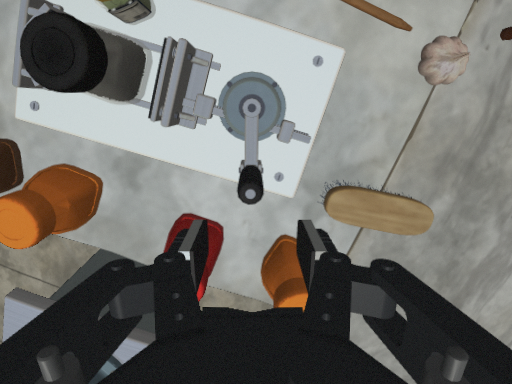

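View pics/n1s.png

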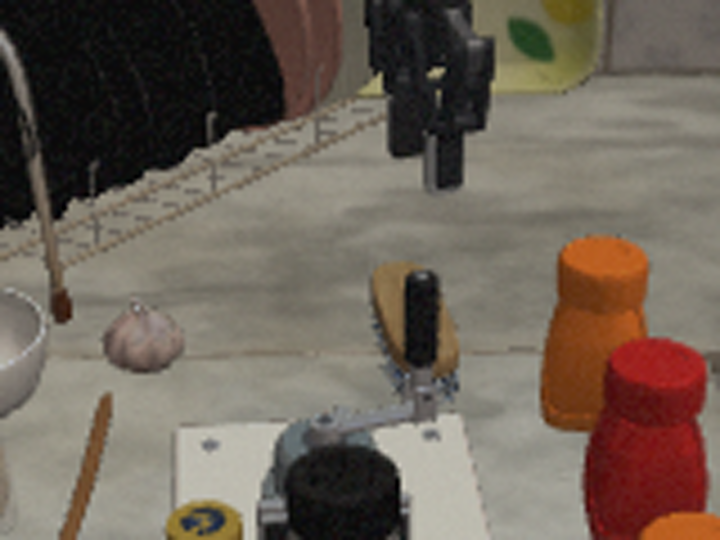

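The grip stands upright: wrist view shows its end cap at (250,194) and the hub at (252,106); side view confirms vertical. Checking the positions.

Run:
```python
from h import *
im=cv2.imread('pics/n1_raw.png'); cv2.imwrite('pics/n2.png',cv2.resize(im[90:210,200:310],None,fx=5,fy=5,interpolation=cv2.INTER_CUBIC))
print(onz('wrist',250,194,.168),onz('wrist',252,106.5,.078)); print(proj('wrist',[.5345,-.162,.168]))
```

```text
[ 0.53480491 -0.15911778  0.168     ] [ 0.59794766 -0.13660058  0.078     ]
[253.23588567 195.55961421]
```

View pics/n2.png

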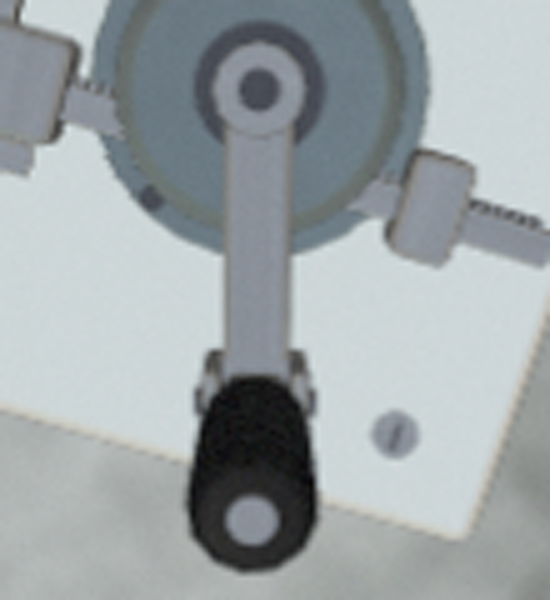

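```bash
python3 -m handwheel '[{"grip":5,"linear":[0.2,-0.1,3],"rotation":[0,0,0]},{"grip":5,"linear":[0.2,-0.1,6],"rotation":[0,0,0]},{"grip":5,"linear":[0.2,-0.1,9],"rotation":[0,0,0]},{"grip":5,"linear":[0.2,-0.1,11],"rotation":[0,0,0]},{"grip":5,"linear":[0.2,-0.1,11],"rotation":[0,0,0]},{"grip":1,"linear":[0.2,-0.1,11],"rotation":[0,0,0]},{"grip":1,"linear":[0.2,-0.1,11],"rotation":[0,0,0]},{"grip":1,"linear":[0.2,-0.1,11],"rotation":[0,0,0]},{"grip":1,"linear":[0.2,-0.1,11],"rotation":[0,0,0]},{"grip":1,"linear":[0.2,-0.1,11],"rotation":[0,0,0]},{"grip":1,"linear":[0.2,-0.1,11],"rotation":[0,0,0]}]'
python3 - <<'E'
from h import *
T=snap('wrist','o1');st();snap('side','o1s',(180,80,340,200),4.5)
E
```

```text
time_s: 11.28
eef_pos: [0.5369, -0.1609, 0.1242]
eef_rot: [0.001, 0.983, 0.181, 0.001]
wrist_force: [0.8, 1.5, 3.5]
opening: 0.243
t11.33 pos [ 0.5369 -0.1609  0.1242] z [ 0.003 -0.001 -1.   ] x [0.934 0.357 0.002] F [1.32 1.77 5.1 ] open 0.238 q [-0.5   0.27  1.74  0.    1.14  0.7 ]
```

View pics/o1.png

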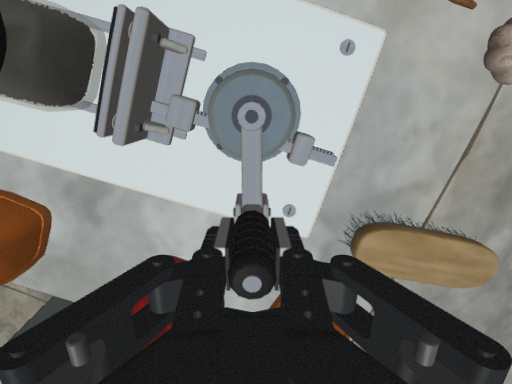

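View pics/o1s.png

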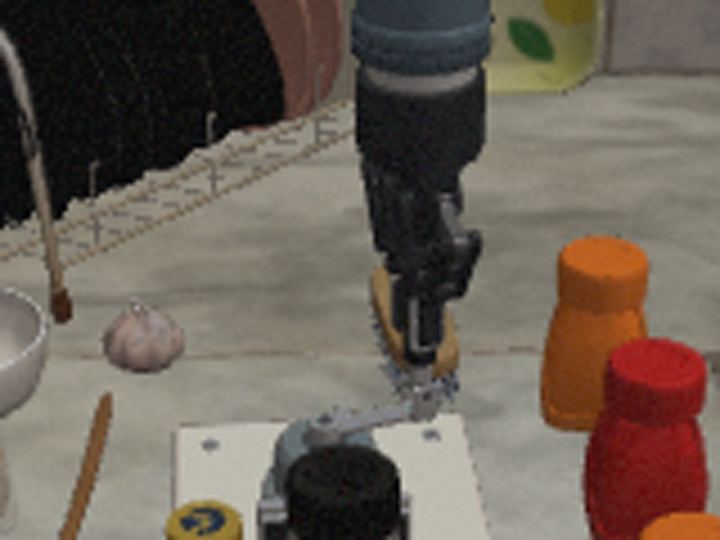

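The grip is held (opening 20 mm). With the tool at fixed orientation, I'll follow the 65 mm circle; table of shifts first.

```bash
cat > tab.py <<'E'
import sys,numpy as np
a0,step,n=map(float,sys.argv[1:4]); r=float(sys.argv[4]) if len(sys.argv)>4 else 6.5
for k in range(1,int(n)+1):
    a=a0+k*step; print('%.2f: [%.2f,%.2f,0]'%(a,r*(np.cos(a0)-np.cos(a)),-r*(np.sin(a)-np.sin(a0))))
E
python3 tab.py 0 .1 6; python3 tab.py .6 .1 12
```

```text
0.10: [0.03,-0.65,0]
0.20: [0.13,-1.29,0]
0.30: [0.29,-1.92,0]
0.40: [0.51,-2.53,0]
0.50: [0.80,-3.12,0]
0.60: [1.14,-3.67,0]
0.70: [0.39,-0.52,0]
0.80: [0.84,-0.99,0]
0.90: [1.32,-1.42,0]
1.00: [1.85,-1.80,0]
1.10: [2.42,-2.12,0]
1.20: [3.01,-2.39,0]
1.30: [3.63,-2.59,0]
1.40: [4.26,-2.74,0]
1.50: [4.90,-2.81,0]
1.60: [5.55,-2.83,0]
1.70: [6.20,-2.78,0]
1.80: [6.84,-2.66,0]
```

```bash
python3 -m handwheel '[{"grip":1,"linear":[0.03,-0.65,0],"rotation":[0,0,0]},{"grip":1,"linear":[0.13,-1.29,0],"rotation":[0,0,0]},{"grip":1,"linear":[0.29,-1.92,0],"rotation":[0,0,0]},{"grip":1,"linear":[0.51,-2.53,0],"rotation":[0,0,0]},{"grip":1,"linear":[0.8,-3.12,0],"rotation":[0,0,0]},{"grip":1,"linear":[1.14,-3.67,0],"rotation":[0,0,0]}]'
python3 - <<'E'
from h import *
st();T=snap('wrist','p1');snap('side','p1s',(180,80,340,200),4.5)
E
```

```text
time_s: 11.88
eef_pos: [0.5341, -0.1233, 0.1241]
eef_rot: [0.002, 0.983, 0.181, 0.001]
wrist_force: [-0.6, -5.6, 7.1]
opening: 0.246
t11.88 pos [ 0.5341 -0.1233  0.1241] z [ 0.002 -0.003 -1.   ] x [0.934 0.357 0.001] F [-0.6  -5.63  7.1 ] open 0.246 q [-0.44  0.24  1.77 -0.    1.13  0.76]
```

View pics/p1.png

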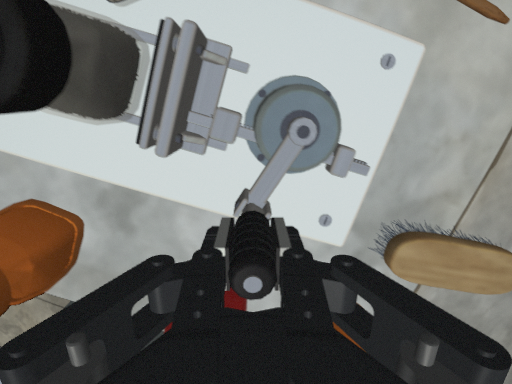

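View pics/p1s.png

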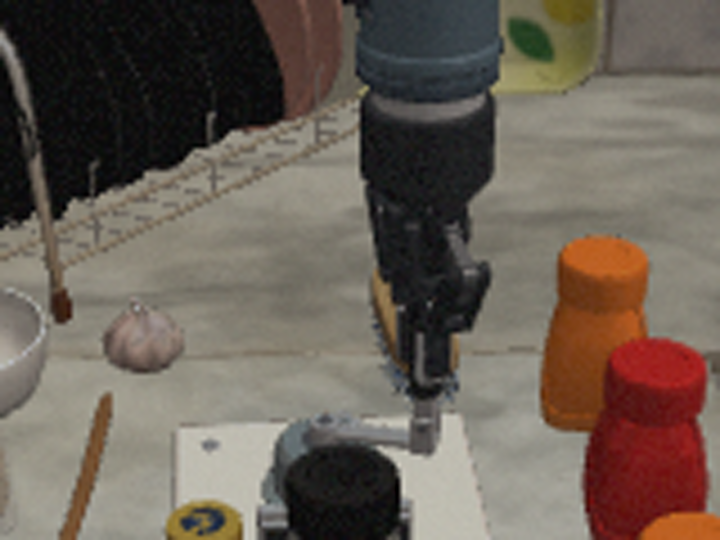

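The crank turns with the hand (arm now about 34° round in the wrist view); drag about 5.5 N. Continuing.

```bash
cat >> h.py <<'E'
def cr(C=(.5976,-.1376)):
    o=status.get_obs(); d=o['eef_pos'][:2]-np.array(C); psi=np.degrees(np.arctan2(d[1],d[0])); r=np.linalg.norm(d); e=d/r; t=np.array([e[1],-e[0]])
    F=o['wrist_force'][:2]; print('t%.2f psi %.1f a %.3f r %.2f mm  drag %.2f radial(out+) %.2f Fz %.1f op %.3f'%(o['time_s'],psi,np.radians((201-psi)%360),r*1000,-F@t,F@e,o['wrist_force'][2],o['opening']))
E
python3 -m handwheel '[{"grip":1,"linear":[0.39,-0.52,0],"rotation":[0,0,0]},{"grip":1,"linear":[0.84,-0.99,0],"rotation":[0,0,0]},{"grip":1,"linear":[1.32,-1.42,0],"rotation":[0,0,0]},{"grip":1,"linear":[1.85,-1.8,0],"rotation":[0,0,0]},{"grip":1,"linear":[2.42,-2.12,0],"rotation":[0,0,0]},{"grip":1,"linear":[3.01,-2.39,0],"rotation":[0,0,0]},{"grip":1,"linear":[3.63,-2.59,0],"rotation":[0,0,0]},{"grip":1,"linear":[4.26,-2.74,0],"rotation":[0,0,0]}]'
python3 - <<'E'
from h import *
cr();st();snap('side','q1s',(180,80,340,200),4.5)
E
python3 tab.py 1.4 .1 12;  python3 tab.py 2.6 .1 12
```

```text
time_s: 12.65
eef_pos: [0.5635, -0.0819, 0.1241]
eef_rot: [0.001, 0.983, 0.181, -0.0]
wrist_force: [-2.8, -4.2, 10.2]
opening: 0.245
t12.65 psi 121.5 a 1.388 r 65.27 mm  drag 4.55 radial(out+) -2.09 Fz 10.2 op 0.245
t12.65 pos [ 0.5635 -0.0819  0.1241] z [-0.    -0.002 -1.   ] x [ 0.934  0.357 -0.001] F [-2.79 -4.16 10.17] open 0.245 q [-0.35  0.29  1.71 -0.    1.14  0.86]
1.50: [0.64,-0.08,0]
1.60: [1.29,-0.09,0]
1.70: [1.94,-0.04,0]
1.80: [2.58,0.08,0]
1.90: [3.21,0.25,0]
2.00: [3.81,0.49,0]
2.10: [4.39,0.79,0]
2.20: [4.93,1.15,0]
2.30: [5.44,1.56,0]
2.40: [5.90,2.01,0]
2.50: [6.31,2.52,0]
2.60: [6.67,3.05,0]
2.70: [0.31,0.57,0]
2.80: [0.55,1.17,0]
2.90: [0.74,1.80,0]
3.00: [0.87,2.43,0]
3.10: [0.92,3.08,0]
3.20: [0.92,3.73,0]
3.30: [0.85,4.38,0]
3.40: [0.71,5.01,0]
3.50: [0.52,5.63,0]
3.60: [0.26,6.23,0]
3.70: [-0.06,6.79,0]
3.80: [-0.43,7.33,0]
```

View pics/q1s.png

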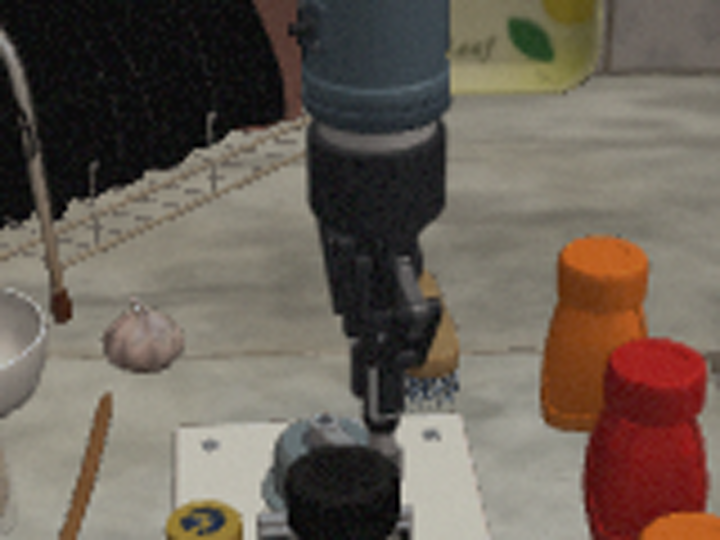

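Run:
```python
from h import *
print(onz('wrist',105,112,.15,np.load('T_c1.npy')))
```

```text
[0.58662934 0.02055474 0.15      ]
```

```bash
python3 -m handwheel '[{"grip":1,"linear":[0.64,-0.08,-0.1],"rotation":[0,0,0]},{"grip":1,"linear":[1.29,-0.09,-0.2],"rotation":[0,0,0]},{"grip":1,"linear":[1.94,-0.04,-0.2],"rotation":[0,0,0]},{"grip":1,"linear":[2.58,0.08,-0.2],"rotation":[0,0,0]},{"grip":1,"linear":[3.21,0.25,-0.2],"rotation":[0,0,0]},{"grip":1,"linear":[3.81,0.49,-0.2],"rotation":[0,0,0]}]'
python3 - <<'E'
from h import *
cr();snap('scene','r1',(190,90,320,280),3)
E
python3 tab.py 2.0 .1 12
```

```text
time_s: 13.2
eef_pos: [0.5992, -0.0722, 0.1242]
eef_rot: [-0.0, 0.983, 0.181, -0.002]
wrist_force: [-5.3, -1.2, 4.2]
opening: 0.242
t13.20 psi 88.6 a 1.962 r 65.41 mm  drag 5.27 radial(out+) -1.38 Fz 4.2 op 0.242
2.10: [0.58,0.30,0]
2.20: [1.12,0.66,0]
2.30: [1.63,1.06,0]
2.40: [2.09,1.52,0]
2.50: [2.50,2.02,0]
2.60: [2.86,2.56,0]
2.70: [3.17,3.13,0]
2.80: [3.42,3.73,0]
2.90: [3.61,4.36,0]
3.00: [3.73,4.99,0]
3.10: [3.79,5.64,0]
3.20: [3.78,6.29,0]
```

View pics/r1.png

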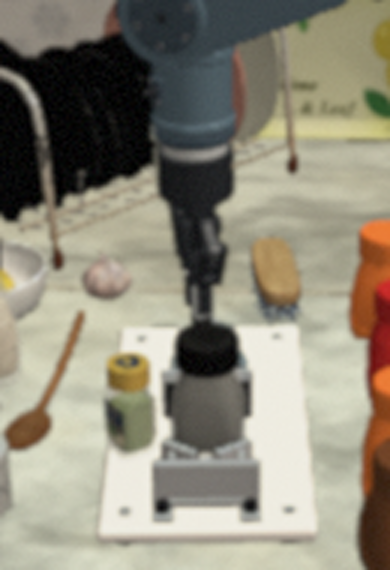

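Jar still upright and short of the V-jaw; running smoothly. Continuing.

```bash
python3 -m handwheel '[{"grip":1,"linear":[0.58,0.3,0],"rotation":[0,0,0]},{"grip":1,"linear":[1.12,0.66,0],"rotation":[0,0,0]},{"grip":1,"linear":[1.63,1.06,0],"rotation":[0,0,0]},{"grip":1,"linear":[2.09,1.52,0],"rotation":[0,0,0]},{"grip":1,"linear":[2.5,2.02,0],"rotation":[0,0,0]},{"grip":1,"linear":[2.86,2.56,0],"rotation":[0,0,0]},{"grip":1,"linear":[3.17,3.13,0],"rotation":[0,0,0]},{"grip":1,"linear":[3.42,3.73,0],"rotation":[0,0,0]}]'
python3 - <<'E'
from h import *
cr();snap('scene','s1',(190,90,320,280),3); snap('wrist','s1w')
E
python3 tab.py 2.8 .1 8
```

```text
time_s: 13.92
eef_pos: [0.6462, -0.094, 0.1243]
eef_rot: [-0.001, 0.983, 0.181, -0.0]
wrist_force: [-3.6, 3.4, 2.0]
opening: 0.244
t13.92 psi 41.9 a 2.777 r 65.30 mm  drag 4.93 radial(out+) -0.38 Fz 2.0 op 0.244
2.90: [0.19,0.62,0]
3.00: [0.31,1.26,0]
3.10: [0.37,1.91,0]
3.20: [0.36,2.56,0]
3.30: [0.29,3.20,0]
3.40: [0.16,3.84,0]
3.50: [-0.04,4.46,0]
3.60: [-0.30,5.05,0]
```

View pics/s1.png

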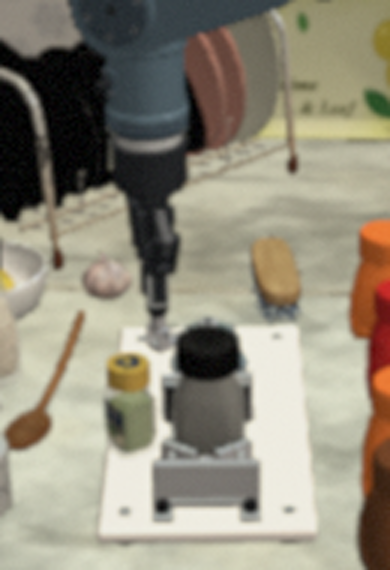

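View pics/s1w.png

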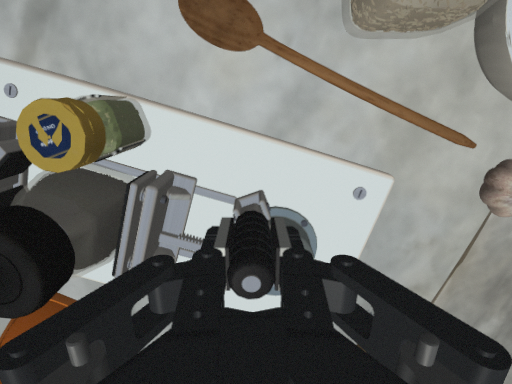

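The jaw is close to the jar face now (wrist view, gap at column ~118). Continue to 3.6 rad.

```bash
python3 -m handwheel '[{"grip":1,"linear":[0.19,0.62,0],"rotation":[0,0,0]},{"grip":1,"linear":[0.31,1.26,0],"rotation":[0,0,0]},{"grip":1,"linear":[0.37,1.91,0],"rotation":[0,0,0]},{"grip":1,"linear":[0.36,2.56,0],"rotation":[0,0,0]},{"grip":1,"linear":[0.29,3.2,0],"rotation":[0,0,0]},{"grip":1,"linear":[0.16,3.84,0],"rotation":[0,0,0]},{"grip":1,"linear":[-0.04,4.46,0],"rotation":[0,0,0]},{"grip":1,"linear":[-0.3,5.05,0],"rotation":[0,0,0]}]'
python3 - <<'E'
from h import *
cr();snap('side','t1',(190,120,310,280),3.7)
E
python3 tab.py 3.6 .05 8; python3 tab.py 4.0 .05 8
```

```text
time_s: 14.68
eef_pos: [0.6624, -0.1422, 0.1243]
eef_rot: [-0.001, 0.983, 0.182, 0.001]
wrist_force: [3.1, 3.6, -1.5]
opening: 0.242
t14.68 psi -4.0 a 3.579 r 64.94 mm  drag 3.76 radial(out+) 2.89 Fz -1.5 op 0.242
3.65: [-0.15,0.29,0]
3.70: [-0.32,0.57,0]
3.75: [-0.50,0.84,0]
3.80: [-0.69,1.10,0]
3.85: [-0.89,1.35,0]
3.90: [-1.11,1.59,0]
3.95: [-1.34,1.82,0]
4.00: [-1.58,2.04,0]
4.05: [-0.25,0.21,0]
4.10: [-0.51,0.40,0]
4.15: [-0.78,0.58,0]
4.20: [-1.06,0.75,0]
4.25: [-1.35,0.90,0]
4.30: [-1.64,1.04,0]
4.35: [-1.94,1.16,0]
4.40: [-2.25,1.27,0]
```

View pics/t1.png

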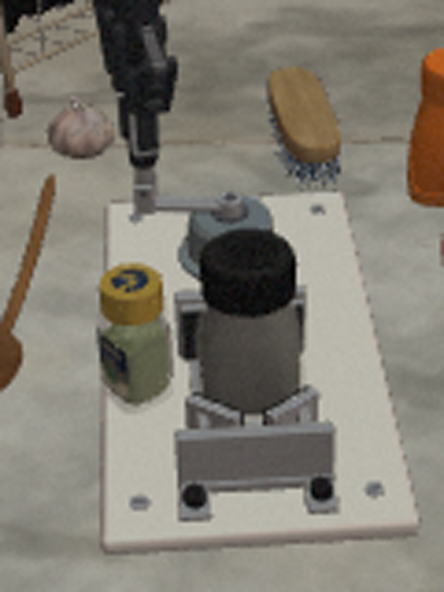

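```bash
python3 -m handwheel '[{"grip":1,"linear":[-0.1,0.3,0],"rotation":[0,0,0]},{"grip":1,"linear":[-0.27,0.58,0],"rotation":[0,0,0]},{"grip":1,"linear":[-0.45,0.85,0],"rotation":[0,0,0]},{"grip":1,"linear":[-0.64,1.11,0],"rotation":[0,0,0]},{"grip":1,"linear":[-0.84,1.36,0],"rotation":[0,0,0]},{"grip":1,"linear":[-1.06,1.6,0],"rotation":[0,0,0]},{"grip":1,"linear":[-1.29,1.83,0],"rotation":[0,0,0]},{"grip":1,"linear":[-1.53,2.05,0],"rotation":[0,0,0]}]'
python3 - <<'E'
from h import *
cr();snap('side','t2',(190,120,310,280),3.7); snap('wrist','t2w')
E
```

```text
time_s: 15.4
eef_pos: [0.6553, -0.1672, 0.1244]
eef_rot: [-0.0, 0.983, 0.181, 0.001]
wrist_force: [4.9, 3.3, -2.9]
opening: 0.247
t15.40 psi -27.2 a 3.982 r 64.87 mm  drag 5.23 radial(out+) 2.88 Fz -2.9 op 0.247
```

View pics/t2.png

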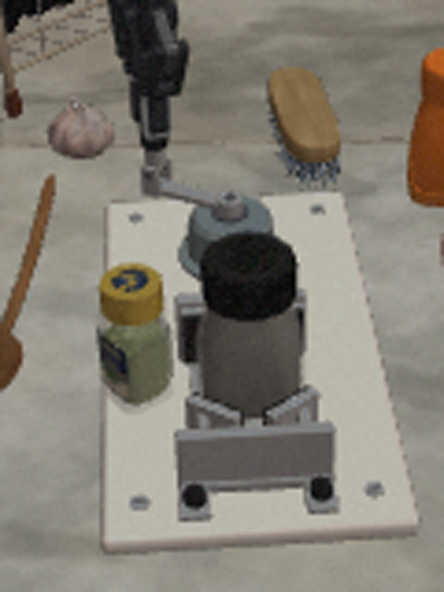

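View pics/t2w.png

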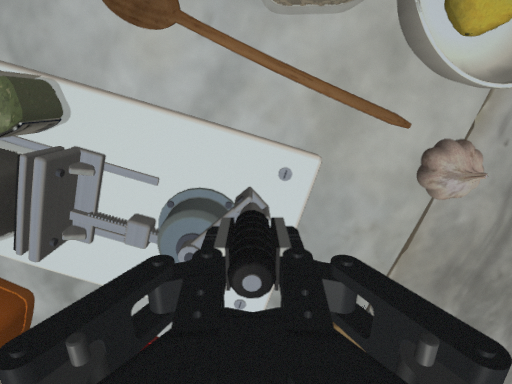

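```bash
python3 tab.py 4.0 .05 4;python3 tab.py 4.2 .05 4;python3 tab.py 4.4 .05 4;python3 tab.py 4.6 .05 4
python3 -m handwheel '[{"grip":1,"linear":[-0.25,0.21,0],"rotation":[0,0,0]},{"grip":1,"linear":[-0.51,0.4,0],"rotation":[0,0,0]},{"grip":1,"linear":[-0.78,0.58,0],"rotation":[0,0,0]}]'
python3 - <<'E'
from h import *
cr()
E
python3 tab.py 4.15 .05 3
```

```text
4.05: [-0.25,0.21,0]
4.10: [-0.51,0.40,0]
4.15: [-0.78,0.58,0]
4.20: [-1.06,0.75,0]
4.25: [-0.29,0.15,0]
4.30: [-0.58,0.29,0]
4.35: [-0.88,0.41,0]
4.40: [-1.19,0.52,0]
4.45: [-0.31,0.09,0]
4.50: [-0.63,0.17,0]
4.55: [-0.95,0.23,0]
4.60: [-1.27,0.27,0]
4.65: [-0.32,0.03,0]
4.70: [-0.65,0.04,0]
4.75: [-0.97,0.04,0]
4.80: [-1.30,0.02,0]
time_s: 15.75
eef_pos: [0.65, -0.1758, 0.1244]
eef_rot: [0.0, 0.983, 0.181, 0.001]
wrist_force: [5.8, 1.7, -4.8]
opening: 0.24
t15.75 psi -36.1 a 4.138 r 64.80 mm  drag 4.82 radial(out+) 3.67 Fz -4.8 op 0.240
4.20: [-0.28,0.17,0]
4.25: [-0.57,0.32,0]
4.30: [-0.86,0.46,0]
```

```bash
python3 -m handwheel '[{"grip":1,"linear":[-0.25,0.22,0.1],"rotation":[0,0,0]},{"grip":1,"linear":[-0.52,0.41,0.1],"rotation":[0,0,0]},{"grip":1,"linear":[-0.81,0.55,0.1],"rotation":[0,0,0]}]'
python3 - <<'E'
from h import *
cr()
E
python3 tab.py 4.3 .05 3
```

```text
time_s: 16.0
eef_pos: [0.6439, -0.1833, 0.1243]
eef_rot: [-0.0, 0.983, 0.181, 0.001]
wrist_force: [1.7, 5.5, 2.3]
opening: 0.239
t16.00 psi -44.6 a 4.287 r 65.02 mm  drag 5.06 radial(out+) -2.66 Fz 2.3 op 0.239
4.35: [-0.30,0.12,0]
4.40: [-0.61,0.23,0]
4.45: [-0.92,0.32,0]
```

```bash
python3 -m handwheel '[{"grip":1,"linear":[-0.31,0.11,0],"rotation":[0,0,0]},{"grip":1,"linear":[-0.62,0.21,0],"rotation":[0,0,0]},{"grip":1,"linear":[-0.93,0.3,0],"rotation":[0,0,0]}]'
python3 - <<'E'
from h import *
cr()
E
python3 tab.py 4.45 .05 3
python3 tab.py 4.6 .05 3
```

```text
time_s: 16.25
eef_pos: [0.6365, -0.1896, 0.1243]
eef_rot: [-0.0, 0.983, 0.181, 0.001]
wrist_force: [3.1, 4.5, -0.2]
opening: 0.241
t16.25 psi -53.2 a 4.437 r 64.94 mm  drag 5.20 radial(out+) -1.75 Fz -0.2 op 0.241
4.50: [-0.32,0.08,0]
4.55: [-0.64,0.14,0]
4.60: [-0.96,0.18,0]
4.65: [-0.32,0.03,0]
4.70: [-0.65,0.04,0]
4.75: [-0.97,0.04,0]
```

```bash
python3 -m handwheel '[{"grip":1,"linear":[-0.32,0.08,0],"rotation":[0,0,0]},{"grip":1,"linear":[-0.64,0.14,0],"rotation":[0,0,0]},{"grip":1,"linear":[-0.96,0.18,0],"rotation":[0,0,0]}]'
python3 - <<'E'
from h import *
cr();snap('side','u1',(190,120,310,280),3.7)
E
python3 tab.py 4.75 .05 3
```

```text
time_s: 16.5
eef_pos: [0.6283, -0.1948, 0.1243]
eef_rot: [-0.0, 0.983, 0.181, 0.001]
wrist_force: [3.2, 3.5, 0.4]
opening: 0.241
t16.50 psi -61.8 a 4.587 r 64.90 mm  drag 4.53 radial(out+) -1.58 Fz 0.4 op 0.241
4.80: [-0.32,-0.02,0]
4.85: [-0.65,-0.06,0]
4.90: [-0.97,-0.11,0]
```

View pics/u1.png

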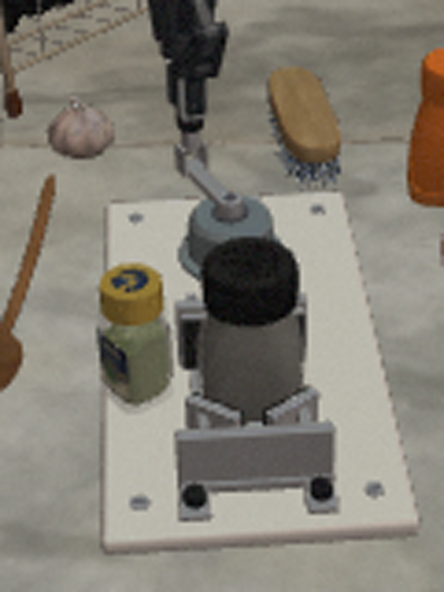

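The jar keeps sliding towards the V-jaw (bottom edge now at crop row ~420), upright. Continuing by feel.

```bash
python3 -m handwheel '[{"grip":1,"linear":[-0.32,0.03,0],"rotation":[0,0,0]},{"grip":1,"linear":[-0.65,0.04,0],"rotation":[0,0,0]},{"grip":1,"linear":[-0.97,0.04,0],"rotation":[0,0,0]}]'
python3 - <<'E'
from h import *
cr()
E
python3 tab.py 4.75 .05 3
```

```text
time_s: 16.8
eef_pos: [0.6194, -0.1988, 0.1243]
eef_rot: [0.0, 0.983, 0.181, 0.001]
wrist_force: [3.8, 3.9, 1.1]
opening: 0.243
t16.80 psi -70.4 a 4.736 r 64.93 mm  drag 4.88 radial(out+) -2.37 Fz 1.1 op 0.243
4.80: [-0.32,-0.02,0]
4.85: [-0.65,-0.06,0]
4.90: [-0.97,-0.11,0]
```

```bash
python3 -m handwheel '[{"grip":1,"linear":[-0.32,-0.02,0],"rotation":[0,0,0]},{"grip":1,"linear":[-0.65,-0.06,0],"rotation":[0,0,0]},{"grip":1,"linear":[-0.97,-0.11,0],"rotation":[0,0,0]}]'
python3 - <<'E'
from h import *
cr()
E
python3 tab.py 4.9 .05 3
```

```text
time_s: 17.05
eef_pos: [0.61, -0.2013, 0.1243]
eef_rot: [0.0, 0.983, 0.181, 0.001]
wrist_force: [4.2, 3.8, -0.0]
opening: 0.243
t17.05 psi -79.0 a 4.886 r 64.92 mm  drag 4.89 radial(out+) -2.87 Fz -0.0 op 0.243
4.95: [-0.32,-0.07,0]
5.00: [-0.63,-0.15,0]
5.05: [-0.94,-0.25,0]
```

```bash
python3 -m handwheel '[{"grip":1,"linear":[-0.32,-0.08,0],"rotation":[0,0,0]},{"grip":1,"linear":[-0.63,-0.17,0],"rotation":[0,0,0]},{"grip":1,"linear":[-0.94,-0.28,0],"rotation":[0,0,0]}]'
python3 - <<'E'
from h import *
cr();snap('side','v1',(190,120,310,280),3.7)
E
python3 tab.py 5.05 .05 3
```

```text
time_s: 17.3
eef_pos: [0.6004, -0.2025, 0.1243]
eef_rot: [0.001, 0.983, 0.181, 0.001]
wrist_force: [5.1, 2.4, -1.2]
opening: 0.242
t17.30 psi -87.6 a 5.036 r 64.91 mm  drag 5.23 radial(out+) -2.18 Fz -1.2 op 0.242
5.10: [-0.30,-0.12,0]
5.15: [-0.60,-0.25,0]
5.20: [-0.89,-0.39,0]
```

View pics/v1.png

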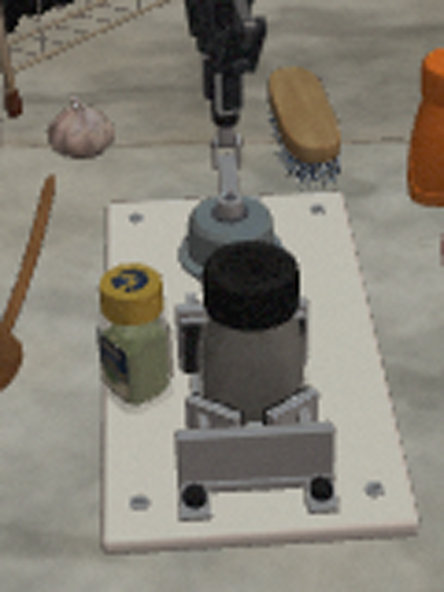

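```bash
python3 -m handwheel '[{"grip":1,"linear":[-0.3,-0.12,0],"rotation":[0,0,0]},{"grip":1,"linear":[-0.6,-0.25,0],"rotation":[0,0,0]},{"grip":1,"linear":[-0.89,-0.39,0],"rotation":[0,0,0]}]'
python3 - <<'E'
from h import *
cr()
E
python3 tab.py 5.2 .05 3
```

```text
time_s: 17.6
eef_pos: [0.5906, -0.2021, 0.1243]
eef_rot: [0.001, 0.983, 0.181, 0.001]
wrist_force: [5.8, 1.9, 0.1]
opening: 0.24
t17.60 psi -96.2 a 5.186 r 64.88 mm  drag 5.52 radial(out+) -2.53 Fz 0.1 op 0.240
5.25: [-0.28,-0.16,0]
5.30: [-0.56,-0.33,0]
5.35: [-0.82,-0.52,0]
```

```bash
python3 -m handwheel '[{"grip":1,"linear":[-0.28,-0.16,0],"rotation":[0,0,0]},{"grip":1,"linear":[-0.56,-0.33,0],"rotation":[0,0,0]}]'
python3 - <<'E'
from h import *
cr()
E
python3 tab.py 5.3 .05 3
```

```text
time_s: 17.77
eef_pos: [0.5843, -0.2011, 0.1243]
eef_rot: [0.001, 0.983, 0.181, 0.001]
wrist_force: [5.8, 2.0, -1.6]
opening: 0.247
t17.77 psi -101.8 a 5.286 r 64.89 mm  drag 5.22 radial(out+) -3.16 Fz -1.6 op 0.247
5.35: [-0.27,-0.19,0]
5.40: [-0.52,-0.39,0]
5.45: [-0.77,-0.60,0]
```

```bash
python3 -m handwheel '[{"grip":1,"linear":[-0.25,-0.21,0],"rotation":[0,0,0]},{"grip":1,"linear":[-0.5,-0.43,0],"rotation":[0,0,0]}]'
python3 - <<'E'
from h import *
cr()
E
python3 tab.py 5.4 .05 3
```

```text
time_s: 17.93
eef_pos: [0.5783, -0.1995, 0.1244]
eef_rot: [0.001, 0.983, 0.181, 0.001]
wrist_force: [6.5, -1.2, -3.6]
opening: 0.241
t17.93 psi -107.3 a 5.381 r 64.83 mm  drag 6.56 radial(out+) -0.81 Fz -3.6 op 0.241
5.45: [-0.25,-0.21,0]
5.50: [-0.48,-0.44,0]
5.55: [-0.70,-0.67,0]
```

```bash
python3 -m handwheel '[{"grip":1,"linear":[-0.12,-0.1,0],"rotation":[0,0,0]},{"grip":1,"linear":[-0.25,-0.21,0],"rotation":[0,0,0]}]'
python3 - <<'E'
from h import *
cr();snap('side','w1',(190,120,310,280),3.7)
E
python3 tab.py 5.45 .05 3
```

```text
time_s: 18.1
eef_pos: [0.5755, -0.1986, 0.1244]
eef_rot: [0.002, 0.983, 0.181, 0.002]
wrist_force: [7.3, -1.0, -3.7]
opening: 0.241
t18.10 psi -109.9 a 5.427 r 64.84 mm  drag 7.22 radial(out+) -1.50 Fz -3.7 op 0.241
5.50: [-0.23,-0.22,0]
5.55: [-0.46,-0.46,0]
5.60: [-0.67,-0.71,0]
```

View pics/w1.png

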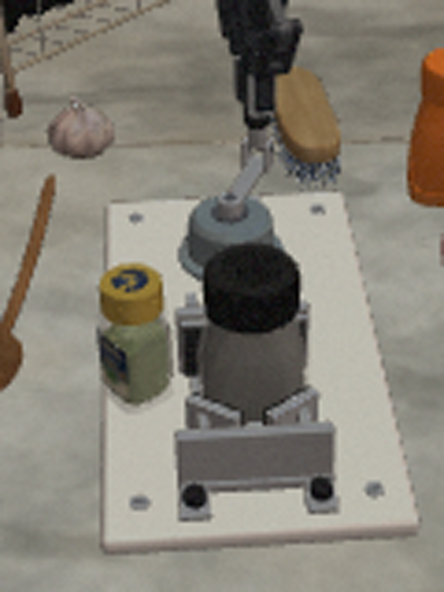

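Drag is rising (7.2 N vs about 5 N free): the jar is home. Small nips now.

```bash
python3 -m handwheel '[{"grip":1,"linear":[-0.12,-0.11,0],"rotation":[0,0,0]},{"grip":1,"linear":[-0.23,-0.22,0],"rotation":[0,0,0]}]'
python3 - <<'E'
from h import *
cr()
E
python3 tab.py 5.5 .02 3
```

```text
time_s: 18.32
eef_pos: [0.5728, -0.1975, 0.1244]
eef_rot: [0.002, 0.983, 0.181, 0.002]
wrist_force: [8.1, -1.7, -4.5]
opening: 0.24
t18.32 psi -112.5 a 5.471 r 64.84 mm  drag 8.15 radial(out+) -1.55 Fz -4.5 op 0.240
5.52: [-0.09,-0.09,0]
5.54: [-0.18,-0.19,0]
5.56: [-0.27,-0.28,0]
```

```bash
python3 -m handwheel '[{"grip":1,"linear":[-0.09,-0.09,0],"rotation":[0,0,0]},{"grip":1,"linear":[-0.2,-0.21,0],"rotation":[0,0,0]}]'
python3 - <<'E'
from h import *
cr()
E
```

```text
time_s: 18.48
eef_pos: [0.5704, -0.1965, 0.1244]
eef_rot: [0.002, 0.983, 0.181, 0.002]
wrist_force: [8.8, -3.2, -4.9]
opening: 0.24
t18.48 psi -114.8 a 5.512 r 64.84 mm  drag 9.34 radial(out+) -0.81 Fz -4.9 op 0.240
```

+4.4 N above free running, about 29 N at the jar. Unload the hand, look, then release.

```bash
python3 -m handwheel '[{"grip":1,"linear":[0.14,0.14,0.1],"rotation":[0,0,0]},{"grip":1,"linear":[0.14,0.14,0.1],"rotation":[0,0,0]}]'
python3 - <<'E'
from h import *
cr();snap('wrist','x1')
E
```

```text
time_s: 18.65
eef_pos: [0.5714, -0.1969, 0.1242]
eef_rot: [0.001, 0.983, 0.181, 0.001]
wrist_force: [2.9, -0.4, 4.2]
opening: 0.238
t18.65 psi -113.8 a 5.495 r 64.84 mm  drag 2.78 radial(out+) -0.83 Fz 4.2 op 0.238
```

View pics/x1.png

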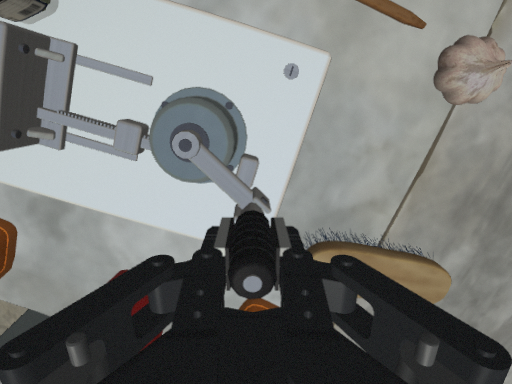

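```bash
python3 -m handwheel '[{"grip":4.5,"linear":[0,0,0],"rotation":[0,0,0]},{"grip":4.5,"linear":[0,0,0],"rotation":[0,0,0]},{"grip":4.5,"linear":[0,0,0],"rotation":[0,0,0]},{"grip":4.5,"linear":[0,0,0],"rotation":[0,0,0]},{"grip":4.5,"linear":[0,0,-2],"rotation":[0,0,0]},{"grip":4.5,"linear":[0,0,-5],"rotation":[0,0,0]},{"grip":4.5,"linear":[0,0,-9],"rotation":[0,0,0]},{"grip":4.5,"linear":[0,0,-13],"rotation":[0,0,0]},{"grip":4.5,"linear":[0,0,-15],"rotation":[0,0,0]},{"grip":4.5,"linear":[0,0,-15],"rotation":[0,0,0]}]'
python3 - <<'E'
from h import *
st();T=snap('wrist','y1');np.save('T_y1.npy',T);snap('side','y1s',(180,110,320,280),3.5)
E
```

```text
time_s: 19.53
eef_pos: [0.5726, -0.1973, 0.2794]
eef_rot: [0.003, 0.983, 0.181, 0.004]
wrist_force: [0.1, -0.8, 0.5]
opening: 0.525
t19.53 pos [ 0.5726 -0.1973  0.2794] z [ 0.009 -0.005 -1.   ] x [0.934 0.357 0.006] F [ 0.09 -0.83  0.54] open 0.525 q [-0.53  0.21  1.48 -0.    1.45  0.68]
```

View pics/y1.png

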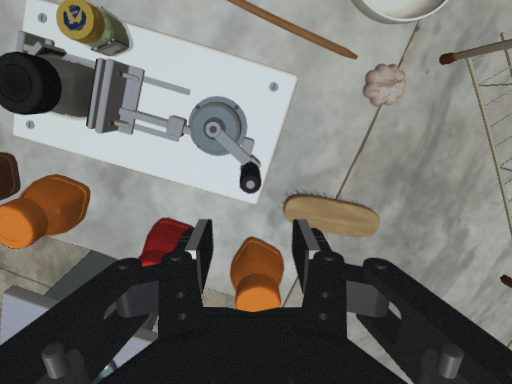

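View pics/y1s.png

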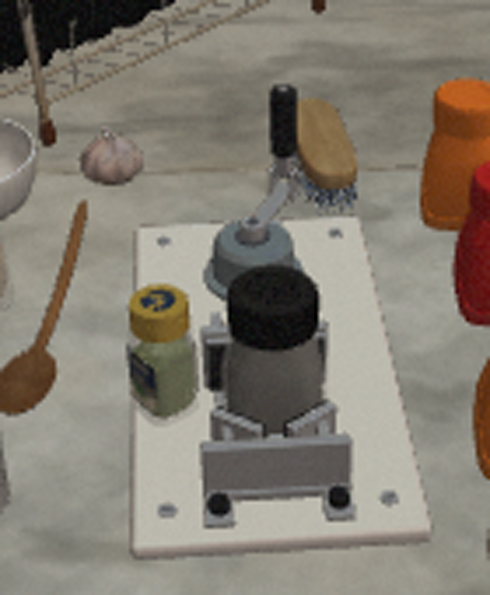

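The grip stands upright and free, the jar sits upright in the V-jaw, bystanders are in place. A numeric check of the grip's tilt, and a wait to see that nothing moves.

Run:
```python
from h import *
T=np.load('T_y1.npy')
h=onz('wrist',212.5,130,.078,T); g=onz('wrist',250,184.5,.168,T); print(h,g,np.linalg.norm((g-h)[:2]))
im=cv2.imread('pics/y1_raw.png'); a=cv2.resize(im[85:205,180:280],None,fx=4,fy=4,interpolation=cv2.INTER_CUBIC)
im=cv2.imread('pics/y1s_raw.png'); b=cv2.resize(im[120:240,225:325],None,fx=4,fy=4,interpolation=cv2.INTER_CUBIC)
cv2.imwrite('pics/y2.png',np.hstack([a,b]))
```

```text
[ 0.59446898 -0.13716484  0.078     ] [ 0.56886023 -0.19684721  0.168     ] 0.06494453883236645
```

View pics/y2.png

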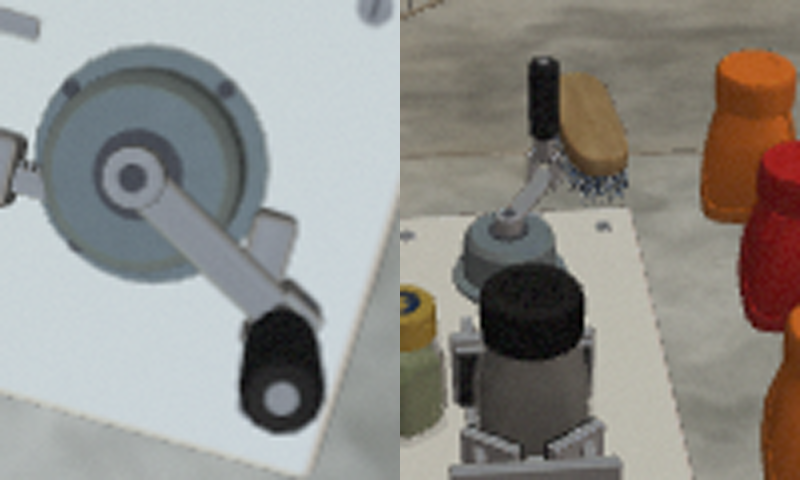

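The grip's end lies 64.9 mm from the spindle (65 expected when upright), and the crank stayed at about -113°, so it has not run back. Handing in.

Run:
```python
from bench import ctrl
print(ctrl.hand_in())
```

```text
the job is handed in; nothing more can be done
None
```

The jar is gripped in the board with an estimated 27–29 N, the crank's grip is standing upright, and the job is handed in. No verdict was reported.

- **Grip:** I held it near its free end and swung it up to about 65°. I then pushed it to its stop with closed fingers, about 11 N at most.
- **Winding:** I wound the crank about 5.5 rad clockwise. Free running took about 5 N at the grip. Drag began to rise at about 5.38 rad, and I stopped at 9.3 N, which is 4.4 N above free running.
- **Release:** I eased off the hand, opened the fingers and rose clear, with about 0 N left at the wrist. The handing-in came at about 20 s of the 64 s.

Last checks in the pictures:
- **Grip:** its end is 64.9 mm from the spindle, where 65 mm means upright.
- **Jar:** it stands upright in the V-jaw.
- **Other things:** they look undisturbed, though I did not measure their positions.

Two things are less certain. The clamp force is inferred only from the drag and cannot be read directly. The hand also moved back about 0.017 rad as I eased off. That is probably give in the pads, but if the crank itself turned it is a loss of about 2.6 N, still within the 12–50 N limits. The picture taken afterwards showed the crank at -113°, against -114 to -115° by the hand at the end of winding.

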